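# Raise the cleaning canister on its stand with a keyed spacer

## Robot

A 6-joint arm with a two-finger parallel gripper is mounted at the origin on the work surface. World frame = base frame: x ahead of the robot, y to its left, z up, the work surface at z = 0. Lengths are in m, angles in rad, forces in N, time in s.
With the tool pointing down it reaches from about 0.4 to 0.925 m from the base axis. Payload 12.5 kg.
Tool frame: the origin (TCP) lies at the very end of the fingers, on their centre line; the grasp point (between the pads) lies 19 mm behind it (bot.pinch_z is the distance from the TCP to the grasp point, in m); z points along the fingers, x is the direction in which the jaws open and shut, and the axes are right-handed (so a half turn about z gives the same grasp; the last joint's range is limited). The gripper opens to 95 mm and grips with 3 to 60 N. Pads are 20 mm wide; open, the fingers measure 119 mm over their backs; the gripper's body (75 mm by 180 mm) begins 59 mm behind the grasp point.
Start: joints at [-1.212, 0.491, 1.559, -0, 1.092, -0.106], TCP at [0.28, -0.559, 0.178] pointing down, gripper open.
Joint ranges: [-3.1, 3.1], [-0.84, 2.19], [0.05, 2.79], [-1.13, 4.28], [0.06, 2.93], [-2.69, 2.69]. Speed limits (rad/s): [2.22, 2.22, 2.79, 3.14, 3.14, 3.14].

## Interface

Orientations are given as a unit quaternion [x, y, z, w].
In Python, from plant import bot gives the robot as it stands.
- The arm moves only by the shell command python3 -m crank 'ROWS' [OPENING]. ROWS is JSON, a list of rows, each a list of 2 entries, a list of its own where there are three numbers: the shift along the tool's x, y, z in units of 30 mm (1.0 is 30 mm), then the turn about the tool's z in units of 6 degrees (1.0 is 6 degrees). A call has 1 to 8 rows; each row is the pose to reach, as a shift and turn from the pose measured when the call began, along the tool's axes at that moment; what a row does not reach only later rows make up. A row lasts 1/10 s, in which the tool goes at most 50 mm and 8.59 degrees, less where a joint would pass 70% of its speed; a pose out of reach is approached as far as the arm can. A call with a gripper value outside its range is refused whole. OPENING is the gripper command: -1 is shut, 1 is fully open, values between are in proportion, set as the call begins (- or left out, the last holds). The fingers move at their own pace and stop on an object; the grip force is fixed at half the most. Time passes only in rows, so rows that repeat a pose let the fingers close. It gives the time, the measured TCP pose, the force and the opening at its end, in the units of the state.
- bot.get_state(): the state, without advancing time (a new reading comes with each control period).
- bot.snapshot(name): name is "scene" or "top" or "wrist"; returns a dict with "img" (420x560x3 uint8, blue, green, red), "mtx" (3x3 intrinsics, pixels), "R" (3x3) and "t" (3): a world point X has camera coordinates R X + t. Camera axes: x right, y down, z forward; pixel columns grow to the right and rows downward; lengths in m; the calibration is good to about 2 mm. A picture is of the moment at which its call begins. There is no depth.
- bot.close_job(): hands the job in, once; it reports no verdict.
Trained networks look in the newest picture that a camera, given by its name, has taken for a name from the list of things; names that differ only in an ending like _2 or _b are one class to them, and where a whole thing is asked for, a point or a joint stands for the part that bears it (a point fixed in the world has none). Each returns a list of dicts, best first, with "p" (0 to 1); they miss things now and then, are a little off and sometimes report something else, mostly with a low value. They report only what shows in the picture. A call takes as long as a camera call. They do not tell look-alikes from the thing itself.
- bot.recognise(camera, query): "rect" ([left, top, right, bottom] in pixels, round what is visible of it).
- bot.outline_of(camera, query): "mask" (420x560 bool, what is visible of it) and "rect" ([left, top, right, bottom] in pixels, round what is visible of it).
The state is a dict: "t": time; "joint_positions": joint angles; "qvel": joint speeds; "tau": joint torques, N m; "ee_pos": TCP position; "eef_rot": TCP orientation; "ft_force": force on the tool from outside, world axes, zero at the start; "wrist_torque": the same for the moment, N m; "grip_width": opening from 0.0 (shut) to 1.0 (fully open).
Only numpy, scipy, OpenCV 4.12 (cv2) and the standard library are available. Lean on these libraries where they do the work, as an engineer would, in place of code of your own. Each camera call takes 0.05 s, during which the arm holds its last target.

## Task

The watch-cleaning canister has to stand one spacer higher on its stand. Lift this canister, the one with the bail handle, off the stand and set it upright in the round drip tray beside it, turn the spacer with the D-shaped bore until its flat matches the flat of the stand's post and lower it over the post, fully down on the deck, then put the canister back over the post so that it stands upright and centred on top of the spacer. Keep the canister upright, do not drop it, and leave everything else on the bench where it is.

Things in the scene. Friction and masses are not known exactly. Their poses are not given: they have to be found in the camera images.
- canister: Upright open aluminium canister, 72 mm outside diameter, body 120 mm tall, about 0.45 kg, loose, starting on the stand, with a rigid bail handle over its mouth. Its foot is hollow: a central cavity open below, 32 mm in diameter and 58 mm deep, goes over the stand's post. Origin: centre of the underside; z up, y along the bail.
- bail (a point): Middle of the canister's bail: a straight level steel bar along the canister's y, 10 mm wide (along its x), 12 mm tall, mid-height 169 mm above the canister's underside. Clear span 70 mm between its two 5 mm uprights, 49 mm free between bar and rim. Pinched here from above, fingers either side along the canister's x, the canister hangs upright.
- stand: Low round grey stand fixed to the bench, 116 mm in diameter, flat deck 30 mm above the bench, with a D-section post in its centre whose flat faces the stand's -x. A small steel index block (10 x 8 x 6 mm) on the deck, 48 mm from the axis, marks the side the flat faces, in sight even with the canister on. Origin: centre of the underside at bench height; z up.
- post_top (a point): Centre of the top of the stand's steel post, 80 mm above the bench: 22 mm in diameter, 50 mm tall above the deck, the last 6 mm tapered, with one flat 6 mm from the axis on the stand's -x side.
- tray: Round shallow dark steel drip tray fixed to the bench, 140 mm in diameter, rim 12 mm high and 4 mm thick, floor 4 mm above its origin. Origin: centre of the underside.
- spacer: Loose aluminium spacer lying on the bench: thick ring 54 mm in diameter, 30 mm tall, about 0.15 kg, with a D-shaped bore right through (25 mm in diameter, its flat 7.5 mm from the axis on the spacer's -x side). Fits the post one way round only, x axes of spacer and stand pointing alike (about 9 degrees of play). Grip it over its diameter along its y. Origin: centre of the underside; z up.
- lug (a point): Outer end of the lug on the spacer (10 mm wide, 20 mm tall, the point is 10 mm up), 38 mm from the spacer's axis on its -x side: lug and bore flat point the same way, so on the post the lug points to the stand's index block.
- plain_ring: Bystander, not to be used: loose aluminium ring of the same 54 mm diameter and 30 mm height but with a wide round bore (41 mm), no flat and no lug. Origin: centre of the underside.
- movement: Bystander: watch movement in a black holder, 40 mm in diameter, 14 mm tall, loose. Origin: centre of the underside.
- oil_bottle: Bystander: small bottle, 36 mm in diameter, 75 mm tall, loose. Origin: centre of the underside.
- screwdriver: Bystander: screwdriver lying on the bench, 150 mm long, loose. Origin: near its middle.
- cloche: Bystander: glass dust cover with a knob on a green base, 104 mm in diameter, 83 mm tall, loose, at the back. Origin: centre of the underside.
- brush_pot: Bystander: grey pot of brushes and tools, 76 mm in diameter, pot 85 mm tall, brushes to 170 mm, loose. Origin: centre of the underside.
Mind the look-alikes: they are no part of the job. Leave any black or blue look-alike of the spacer alone. Leave any blue look-alike of the stand alone.

How it is judged:
On the way, in this order (a step that is already met when the one before it is completed fails the run):
1. the canister stands upright in the drip tray, let go (horizontal distance between canister and tray below 0.032 m and z of canister in the frame of tray below 0.007 m and angle between canister's own z axis and vertical below 0.06 rad and contact force between the fingers and canister below 0.3 N and linear speed of canister below 0.02 m/s), for 0.2 s.
2. the D-bore spacer sits fully down on the stand's deck, let go, its flat to the post's flat, while the canister stands in the tray (horizontal distance between spacer and stand below 0.004 m and z of spacer in the frame of stand between 0.027 and 0.0325 m and angle between each of spacer, canister's own z axis and vertical below 0.06 rad and angle between the x axis of spacer and the x axis of stand, either way round below 0.25 rad and contact force between the fingers and spacer below 0.3 N and linear speed of spacer below 0.02 m/s and horizontal distance between canister and tray below 0.032 m and z of canister in the frame of tray below 0.007 m), for 0.2 s.
At the end, for the whole second after the job is handed in: The spacer is on the stand's post, within 4 mm of its axis and 2.5 mm of lying flat on the deck, its flat to the post's flat; the canister stands on top of it upright (within 3 degrees), within 8 mm of the stand's axis and its underside 56 to 63.5 mm above the bench; both are released and at rest (horizontal distance between spacer and stand below 0.004 m and z of spacer in the frame of stand between 0.027 and 0.0325 m and angle between each of spacer, canister's own z axis and vertical below 0.06 rad and angle between the x axis of spacer and the x axis of stand, either way round below 0.25 rad and horizontal distance between canister and stand below 0.008 m and z of canister in the frame of stand between 0.056 and 0.0635 m and contact force between the fingers and canister below 0.3 N and linear speed of each of canister, spacer below 0.02 m/s and contact force between the fingers and spacer below 0.3 N); the robot touches nothing.
It fails at once if the canister was tipped more than 29 degrees (angle between canister's own z axis and vertical above 0.5 rad).
It fails at once if the canister was dropped: it moved faster than 0.5 m/s with no finger touching it (linear speed of canister above 0.5 m/s and contact force between the fingers and canister below 0.05 N).
It fails at once if another loose thing on the bench was moved more than 25 mm (distance of any of plain_ring, movement, oil_bottle, screwdriver, cloche, brush_pot from where it was at the start of the episode above 0.025 m).
It also fails if it takes over 72 s, if anything falls off the work surface, if the arm or the gripper's body presses on something with over 40 N, if the wrist force passes 120 N, or if a joint passes its speed limit or range.

## Working session

There is one attempt and no reset: what is moved stays moved. The work goes in short steps, Python scripts to look and compute and a shell command to move; the robot and the scene stay as the last step left them, time stands still between calls to the robot, and variables do not carry over. Pictures are saved under pics/ and viewed, and the job is handed in when it is done.

```bash
ls; mkdir -p pics; cat > h.py <<'E'
import numpy as np, cv2
from plant import bot
from scipy.spatial.transform import Rotation as Rn
def ray(s,u,v):
    K=np.array(s["mtx"]);R=np.array(s["R"]);t=np.array(s["t"])
    d=R.T@np.linalg.solve(K,np.array([u,v,1.]));c=-R.T@t
    return c,d
def atz(s,u,v,z):
    c,d=ray(s,u,v); return c+d*(z-c[2])/d[2]
def proj(s,X):
    p=np.array(s["R"])@np.array(X)+np.array(s["t"]); q=np.array(s["mtx"])@p; return q[:2]/q[2]
def save(s,n,crop=None,f=1):
    im=np.array(s["img"])
    if crop: l,t,r,b=crop; im=im[t:b,l:r]
    if f!=1: im=cv2.resize(im,None,fx=f,fy=f,interpolation=cv2.INTER_CUBIC)
    cv2.imwrite("pics/"+n,im)
E
python3 - <<'E'
from h import *
for n in ["top","scene"]:
    s=bot.snapshot(n); save(s,n+"1.png"); print(n,np.round(-np.array(s["R"]).T@np.array(s["t"]),3))
    for q in ["canister","bail","stand","tray","spacer","lug","plain_ring","movement","oil_bottle","screwdriver","cloche","brush_pot"]:
        print(q,[(np.round(d["p"],2),[int(x) for x in d["rect"]]) for d in bot.recognise(n,q)][:4])
print(bot.get_state())
E
```

```text
pics
top [ 0.537 -0.038  1.074]
canister [(np.float64(0.57), [159, 171, 208, 205])]
bail [(np.float64(0.66), [267, 210, 279, 227]), (np.float64(0.61), [158, 173, 207, 204])]
stand [(np.float64(0.81), [99, 167, 142, 210]), (np.float64(0.8), [175, 171, 216, 209])]
tray [(np.float64(0.71), [335, 189, 389, 238]), (np.float64(0.7), [415, 196, 481, 236])]
spacer [(np.float64(0.73), [302, 266, 323, 290]), (np.float64(0.71), [260, 242, 279, 261]), (np.float64(0.53), [216, 250, 243, 269])]
lug [(np.float64(0.79), [222, 247, 244, 267]), (np.float64(0.6), [301, 267, 324, 289]), (np.float64(0.5), [261, 245, 281, 262])]
plain_ring []
movement [(np.float64(0.53), [264, 209, 276, 228])]
oil_bottle [(np.float64(0.7), [118, 235, 132, 248])]
screwdriver [(np.float64(0.68), [261, 241, 277, 262]), (np.float64(0.66), [161, 281, 211, 302]), (np.float64(0.4), [160, 174, 205, 205])]
cloche [(np.float64(0.95), [245, 102, 283, 144])]
brush_pot [(np.float64(0.62), [417, 200, 475, 235])]
scene [0.998 0.521 0.862]
canister [(np.float64(0.72), [297, 242, 337, 312])]
bail [(np.float64(0.78), [299, 243, 336, 312])]
[... 785 characters left out ...]
187, 124, 209, 168])]
{'t': 1.3, 'joint_positions': array([-1.21160580e+00,  4.90924458e-01,  1.55891580e+00,  9.64552087e-06,
        1.09169710e+00, -1.05569683e-01]), 'qvel': array([-0.00098566,  0.00039245, -0.00137622,  0.00110411,  0.00085506,
       -0.00064305]), 'tau': array([-2.79327644e-03, -6.12474918e+01, -2.58438528e+01,  6.92393887e-02,
        4.46141884e-02,  5.16828436e-05]), 'ee_pos': array([ 0.28017454, -0.55869813,  0.17794029]), 'eef_rot': array([ 8.50941972e-01, -5.25259706e-01,  2.44841311e-05,  1.35352763e-05]), 'ft_force': array([-0.7126319 ,  0.48766725, -0.3683825 ]), 'wrist_torque': array([ 0.00547212, -0.00274903,  0.01503969]), 'grip_width': 1.0016942213492603}
```

View pics/top1.png

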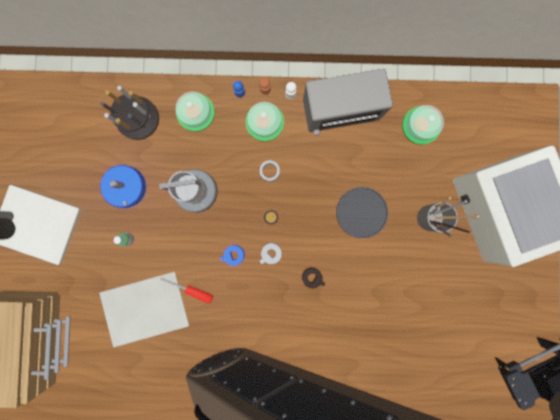

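View pics/scene1.png

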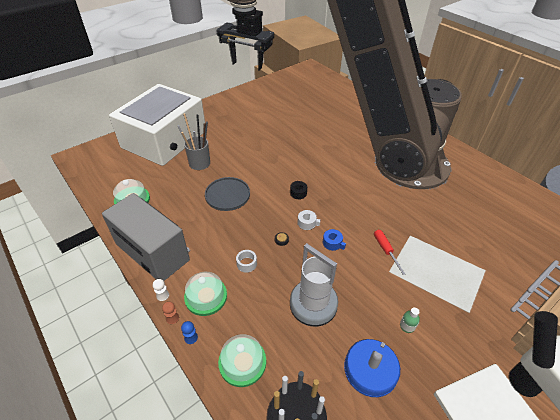

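```bash
python3 - <<'E'
import cv2
a=cv2.imread("pics/top1.png"); cv2.imwrite("pics/c1.png",cv2.resize(a[160:300,90:350],None,fx=3,fy=3,interpolation=cv2.INTER_CUBIC))
a=cv2.imread("pics/scene1.png"); cv2.imwrite("pics/c2.png",cv2.resize(a[170:350,180:420],None,fx=3.3,fy=3.3,interpolation=cv2.INTER_CUBIC))
E
```

```text
(no output)
```

View pics/c1.png

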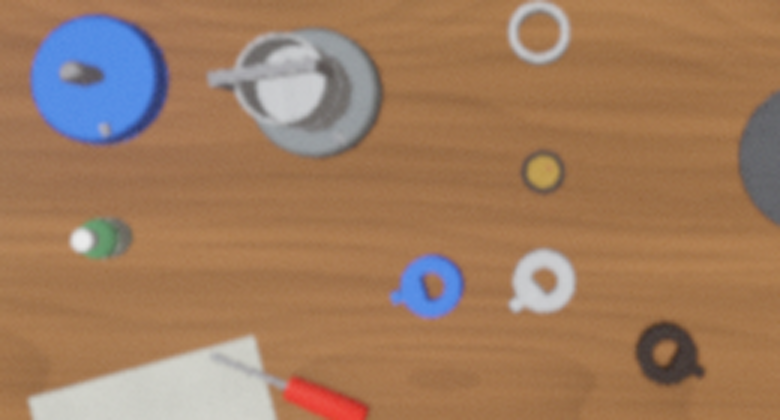

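View pics/c2.png

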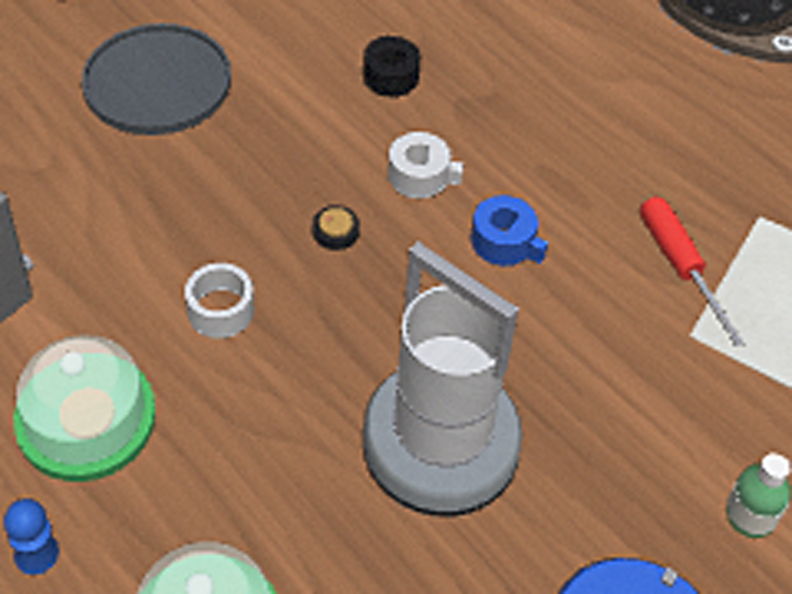

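```bash
python3 - <<'E'
from h import *
T=bot.snapshot("top"); S=bot.snapshot("scene")
print("bail top", atz(T,160.7,186.7,.205),atz(T,197.3,181.7,.205))
print("bail sc", atz(S,306.7,245.8,.205),atz(S,336,265.5,.205))
for z in(.03,):
  print("spacer",atz(T,271.3,253.7,z),atz(T,262,261.7,.02),"sc",atz(S,180+420/3.3,170+152/3.3,z))
print("stand",atz(T,90+318/3,160+92/3,.03),"sc",atz(S,314,170+427/3.3,.03))
m=bot.outline_of("top","tray")
for d in m:
  ys,xs=np.nonzero(d["mask"]);print(d["p"],d["rect"],atz(T,xs.mean(),ys.mean(),.01))
for d in bot.outline_of("scene","tray"):
  ys,xs=np.nonzero(d["mask"]);print(d["p"],d["rect"],atz(S,xs.mean(),ys.mean(),.01))
print(atz(T,362,212,.012))
for n,u,v,z in[("ring",270,171,.03),("mov",271,217,.014),("bottle",123,240,.05),("brush",440,218,.08),("clocheA",265,121,.04),("clB",194,111,.04)]:print(n,atz(T,u,v,z))
s=bot.snapshot("wrist");save(s,"w0.png");print(s["mtx"]);
st=bot.get_state();R=Rn.from_quat(st["eef_rot"]);print(R.as_matrix())
c=-np.array(s["R"]).T@s["t"];print("cam in tool",R.inv().apply(c-st["ee_pos"]),R.as_matrix().T@np.array(s["R"]).T)
E
```

```text
bail top [0.61248948 0.22502731 0.205     ] [0.6258551  0.14433895 0.205     ]
bail sc [0.63173035 0.15866708 0.205     ] [0.6182173  0.23334065 0.205     ]
spacer [ 0.45862585 -0.02127971  0.03      ] [0.43597232 0.0030054  0.02      ] sc [ 0.4620075  -0.01778653  0.03      ]
stand [0.61966995 0.18363994 0.03      ] sc [0.62690684 0.19466554 0.03      ]
0.83 [333.9, 189.7, 389.6, 240.4] [ 0.57380155 -0.26122533  0.01      ]
0.98 [204.6, 176.7, 251.9, 214.2] [ 0.58338717 -0.25475422  0.01      ]
[ 0.57603629 -0.2618713   0.012     ]
ring [ 0.67763223 -0.01147937  0.03      ]
mov [ 0.55562281 -0.01737283  0.014     ]
bottle [0.48448347 0.36420371 0.05      ]
brush [ 0.56398899 -0.44381031  0.08      ]
clocheA [0.80905007 0.00538766 0.04      ]
clB [0.83076125 0.19471383 0.04      ]
[[309.85157486   0.         276.69897911]
 [  0.         309.85157486 214.38545408]
 [  0.           0.           1.        ]]
[[ 4.48262449e-01 -8.93901994e-01  3.97321519e-05]
 [-8.93901991e-01 -4.48262451e-01 -8.19498318e-05]
 [ 9.10655498e-05  1.21838263e-06 -9.99999996e-01]]
cam in tool [-0.00030956 -0.07924532 -0.20656661] [[ 9.99999537e-01  8.73172875e-04  4.04729851e-04]
 [-9.51945688e-04  9.59260257e-01  2.82522304e-01]
 [-1.41550449e-04 -2.82522559e-01  9.59260644e-01]]
```

View pics/w0.png

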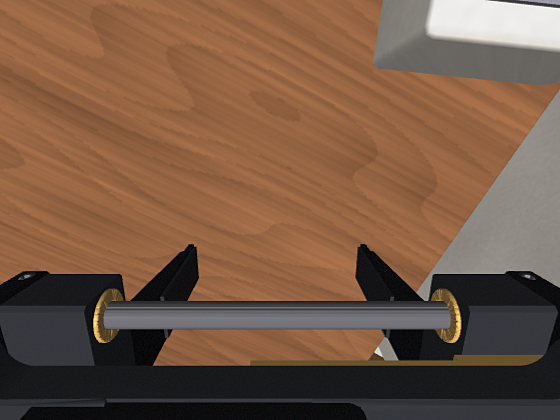

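```bash
python3 -m crank '[[[-17.2,-21.3,-5.5],-12.1],[[-17.2,-21.3,-5.5],-12.1],[[-17.2,-21.3,-5.5],-12.1],[[-17.2,-21.3,-5.5],-12.1],[[-17.2,-21.3,-5.5],-12.1],[[-17.2,-21.3,-5.5],-12.1],[[-17.2,-21.3,-5.5],-12.1],[[-17.2,-21.3,-5.5],-12.1]]' 1
cat >> h.py <<'E'
def rows(xyz,ang=None):
    """target TCP xyz, world angle of tool x (deg) mod 180"""
    st=bot.get_state();R=Rn.from_quat(st["eef_rot"])
    d=R.inv().apply(np.array(xyz)-st["ee_pos"])/.03
    a=np.degrees(np.arctan2(R.as_matrix()[1,0],R.as_matrix()[0,0]))
    tu=0
    if ang is not None:
        tu=-((ang-a+90)%180-90)/6
    print("t",round(st["t"],2),"pos",np.round(st["ee_pos"],4),"ang",round(a,2),"F",np.round(st["ft_force"],1),"g",round(st["grip_width"],3),"j6",round(st["joint_positions"][5],2),"-> ROW",np.round(d,2),"turn",round(tu,2))
E
python3 -c "
from h import *
rows([.62,.19,.34],9.4)"
```

```text
t: 2.35
ee_pos: [0.4429, -0.1998, 0.2574]
eef_rot: [0.999, 0.05, 0.0, 0.0]
ft_force: [0.6, -0.3, 0.0]
grip_width: 0.999
t 2.35 pos [ 0.4429 -0.1998  0.2574] ang 5.73 F [ 0.6 -0.3  0. ] g 0.999 j6 -0.66 -> ROW [  7.17 -12.34  -2.76] turn -0.61
```

```bash
python3 -m crank '[[[7.2,-12.3,-2.8],-0.6],[[7.2,-12.3,-2.8],-0.6],[[7.2,-12.3,-2.8],-0.6],[[7.2,-12.3,-2.8],-0.6],[[7.2,-12.3,-2.8],-0.6],[[7.2,-12.3,-2.8],-0.6],[[7.2,-12.3,-2.8],-0.6],[[7.2,-12.3,-2.8],-0.6]]'
python3 -m crank '[[[0.7,-3.5,-0.5],0],[[0.7,-3.5,-0.5],0],[[0.7,-3.5,-0.5],0],[[0.7,-3.5,-0.5],0]]' 
python3 - <<'E'
from h import *
rows([.62,.19,.34],9.4)
s=bot.snapshot("wrist");save(s,"w1.png",f=1.4)
E
```

```text
t: 3.15
ee_pos: [0.606, 0.1574, 0.3346]
eef_rot: [0.997, 0.081, 0.0, 0.0]
ft_force: [1.1, -1.3, 0.5]
grip_width: 0.996
t: 3.55
ee_pos: [0.6094, 0.2659, 0.3492]
eef_rot: [0.997, 0.083, 0.0, 0.0]
ft_force: [1.1, -0.8, -0.3]
grip_width: 1.001
t 3.55 pos [0.6094 0.2659 0.3492] ang 9.49 F [ 1.1 -0.8 -0.3] g 1.001 j6 0.15 -> ROW [-0.07  2.55  0.31] turn 0.02
```

View pics/w1.png

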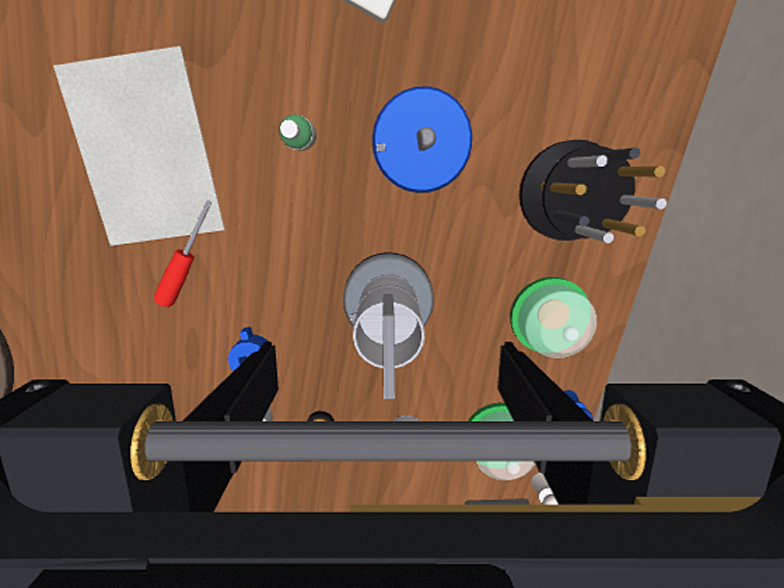

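```bash
python3 - <<'E'
from h import *
s=bot.snapshot("wrist");save(s,"w1c.png",crop=(230,165,330,295),f=4.5)
E
```

```text
(no output)
```

View pics/w1c.png

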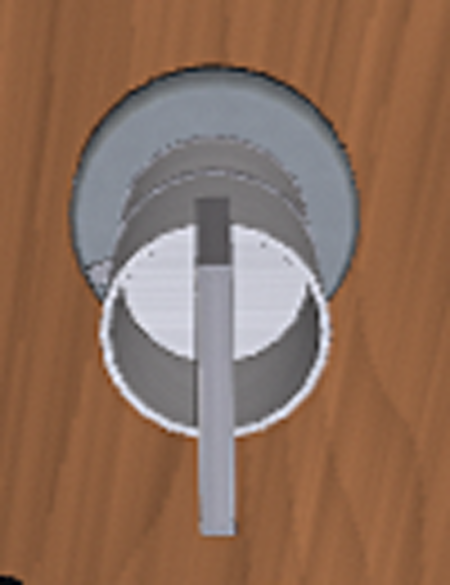

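```bash
python3 - <<'E'
from h import *
from scipy.optimize import least_squares
s=bot.snapshot("wrist")
P=lambda x,y:(230+x/4.5,165+y/4.5)
a=atz(s,*P(214,265),.205);b=atz(s,*P(219,533),.205);print("bail",a,b,(a+b)/2,np.linalg.norm(a-b),np.degrees(np.arctan2(*(a-b)[[1,0]])))
pts=[atz(s,*P(*p),.03)[:2] for p in[(73,210),(358,210),(215,68),(113,110),(320,112),(87,272)]]
f=lambda p:[np.hypot(*(q-p[:2]))-.058 for q in pts]
r=least_squares(f,[.62,.19]);print("stand",r.x,np.round(r.fun,4))
k=atz(s,*P(104,270),.036)[:2];d=k-r.x;print("block",k,np.hypot(*d),np.degrees(np.arctan2(d[1],d[0])))
# rim ellipse
pts=[atz(s,*P(*p),.15)[:2] for p in[(102,335),(329,335),(215,436)]]
f=lambda p:[np.hypot(*(q-p[:2]))-.036 for q in pts]
r=least_squares(f,[.62,.19]);print("rim",r.x,np.round(r.fun,4))
E
```

```text
bail [0.6158067  0.22867248 0.205     ] [0.63016165 0.15077846 0.205     ] [0.62298418 0.18972547 0.205     ] 0.07920569782956388 100.44177827936456
stand [0.62328772 0.19249011] [-0.0017 -0.0025  0.0003 -0.0002 -0.0008 -0.0014]
block [0.58307424 0.16479472] 0.04882784530301928 -145.44445920224697
rim [0.62283476 0.19007357] [-0.0007 -0.0007  0.0001]
```

```bash
python3 -c "
from h import *
rows([.623,.190,.25],10.4);rows([.623,.190,.181],10.4)"
```

```text
t 3.7 pos [0.6097 0.2629 0.3494] ang 9.27 F [ 0.3 -0.9  0.6] g 1.0 j6 0.15 -> ROW [0.04 2.47 3.32] turn -0.19
t 3.7 pos [0.6097 0.2629 0.3494] ang 9.27 F [ 0.3 -0.9  0.6] g 1.0 j6 0.15 -> ROW [0.04 2.46 5.62] turn -0.19
```

```bash
python3 -m crank '[[[0.04,2.47,2],-0.19],[[0.04,2.47,2],-0.19],[[0.04,2.47,2],-0.19],[[0.04,2.47,3.3],-0.19],[[0.04,2.47,3.3],-0.19],[[0.04,2.47,3.3],-0.19]]'
python3 - <<'E'
from h import *
rows([.623,.190,.181],10.4)
s=bot.snapshot("wrist");save(s,"w2.png",f=1.4)
E
```

```text
t: 4.3
ee_pos: [0.623, 0.1894, 0.2514]
eef_rot: [0.996, 0.09, 0.0, 0.0]
ft_force: [-0.4, -0.1, 1.3]
grip_width: 1.0
t 4.3 pos [0.623  0.1894 0.2514] ang 10.36 F [-0.4 -0.1  1.3] g 1.0 j6 0.01 -> ROW [ 0.   -0.02  2.35] turn -0.01
```

View pics/w2.png

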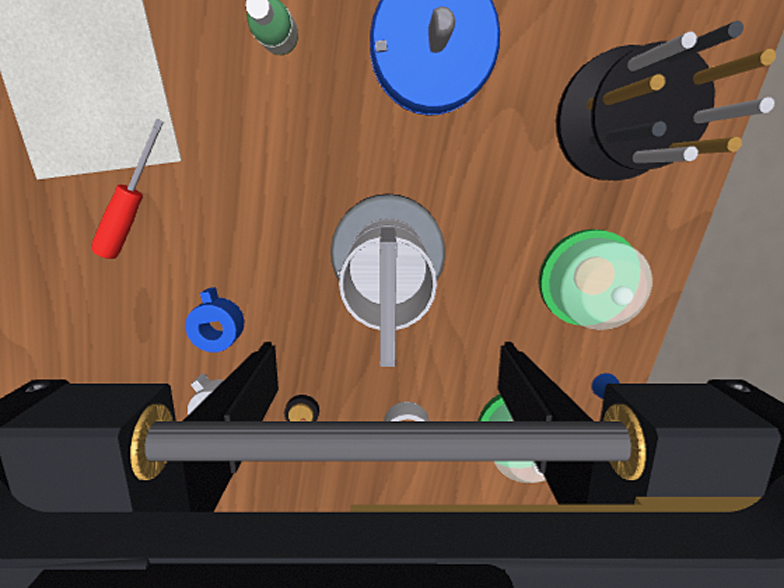

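Bail (388,240–365) sits centred between the open fingers and lies parallel to them. I'll descend and close.

```bash
python3 -m crank '[[[0,-0.02,1.2],0],[[0,-0.02,2.35],0],[[0,-0.02,2.35],0],[[0,-0.02,2.35],0]]'
python3 -m crank '[[[0,0,0],0],[[0,0,0],0],[[0,0,0],0],[[0,0,0],0],[[0,0,0],0],[[0,0,0],0],[[0,0,0],0]]' -1
```

```text
t: 4.75
ee_pos: [0.6242, 0.1906, 0.1837]
eef_rot: [0.996, 0.091, 0.002, 0.0]
ft_force: [0.6, 0.2, -0.0]
grip_width: 1.001
t: 5.45
ee_pos: [0.6242, 0.1906, 0.1837]
eef_rot: [0.996, 0.091, 0.002, 0.0]
ft_force: [0.5, 0.4, -0.6]
grip_width: 0.47
```

```bash
python3 -m crank '[[[0,0,0],0],[[0,0,0],0],[[0,0,0],0],[[0,0,0],0],[[0,0,0],0],[[0,0,0],0]]' -1
```

```text
t: 6.05
ee_pos: [0.6242, 0.1906, 0.1837]
eef_rot: [0.996, 0.091, 0.002, 0.0]
ft_force: [0.6, 0.9, 0.4]
grip_width: 0.014
```

```bash
python3 - <<'E'
from h import *
rows([.623,.190,.181],10.4)
s=bot.snapshot("wrist");save(s,"w3.png",f=1.4)
s=bot.snapshot("scene");save(s,"s3.png",crop=(240,180,400,340),f=3.5)
E
```

```text
t 6.05 pos [0.6242 0.1906 0.1837] ang 10.4 F [0.6 0.9 0.4] g 0.014 j6 0.01 -> ROW [-0.04  0.01  0.09] turn -0.0
```

View pics/w3.png

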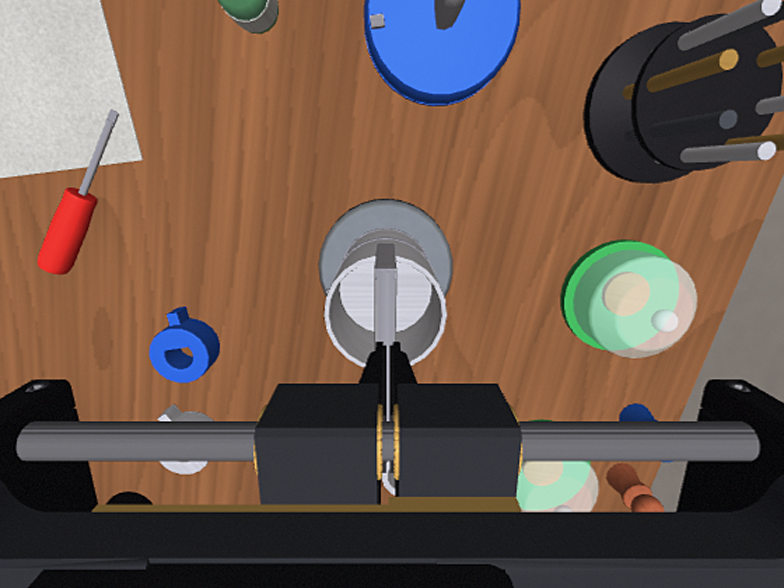

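View pics/s3.png

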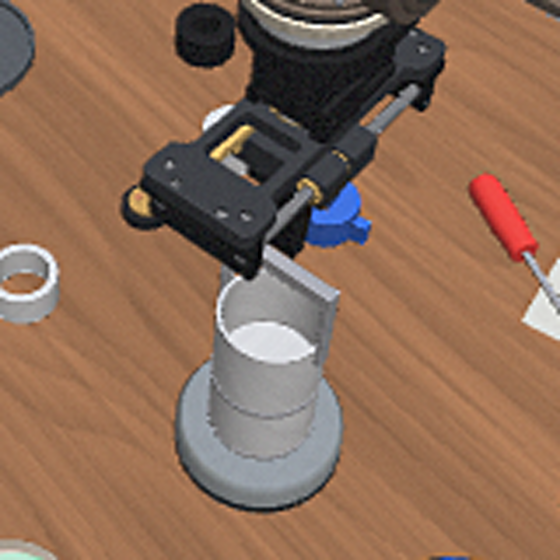

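```bash
python3 - <<'E'
from h import *
st=bot.get_state();p=st["ee_pos"]
s=bot.snapshot("scene");q=proj(s,p);print(q,"crop",(q-[240,180])*3.5, (proj(s,[.623,.19,.199])-[240,180])*3.5)
for zz in (.1837,.24):
  im=cv2.resize(s["img"][180:340,240:400],None,fx=3.5,fy=3.5,interpolation=cv2.INTER_CUBIC)
for X,c in [((p[0],p[1],p[2]),(0,0,255)),((p[0],p[1],.26),(0,255,0)),((.6158,.2287,.205),(255,0,0)),((.630,.151,.205),(255,0,0))]:
  u=(proj(s,X)-[240,180])*3.5; cv2.circle(im,(int(u[0]),int(u[1])),5,c,2)
cv2.imwrite("pics/s4.png",im)
w=bot.snapshot("wrist")
im=cv2.resize(w["img"],None,fx=1.4,fy=1.4)
for X,c in [((p[0],p[1],p[2]),(0,0,255)),((.6158,.2287,.205),(255,0,0)),((.630,.151,.205),(255,0,0)),((.623,.19,.205),(0,255,0))]:
  u=proj(w,X)*1.4; cv2.circle(im,(int(u[0]),int(u[1])),5,c,2)
cv2.imwrite("pics/w4.png",im)
t=bot.snapshot("top");im=cv2.resize(t["img"][140:260,120:280],None,fx=4,fy=4,interpolation=cv2.INTER_CUBIC)
for X,c in [((p[0],p[1],p[2]),(0,0,255)),((.6158,.2287,.205),(255,0,0)),((.630,.151,.205),(255,0,0))]:
  u=(proj(t,X)-[120,140])*4; cv2.circle(im,(int(u[0]),int(u[1])),5,c,2)
cv2.imwrite("pics/t4.png",im)
E
```

```text
[318.73549514 259.66016946] crop [275.57423299 278.81059311] [278.43866204 262.02587475]
```

View pics/s4.png

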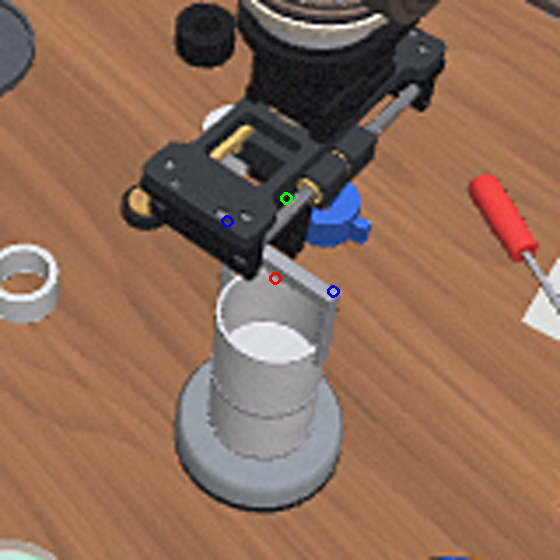

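View pics/w4.png

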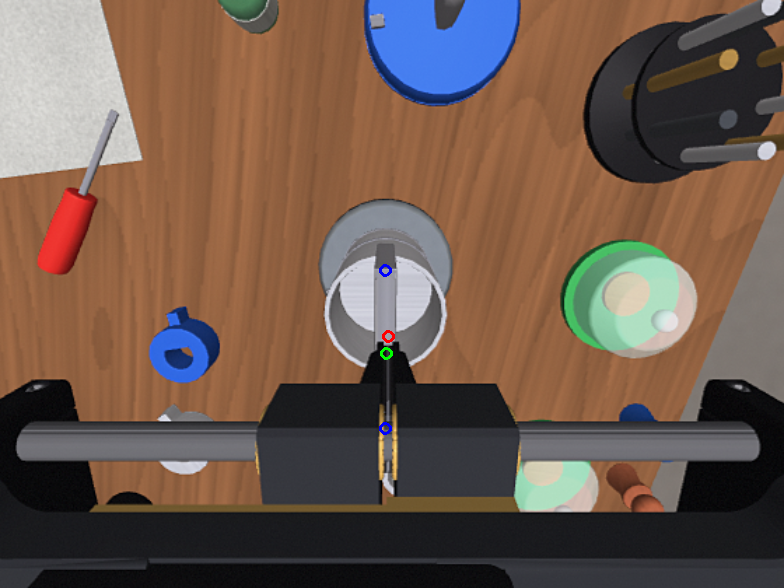

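View pics/t4.png

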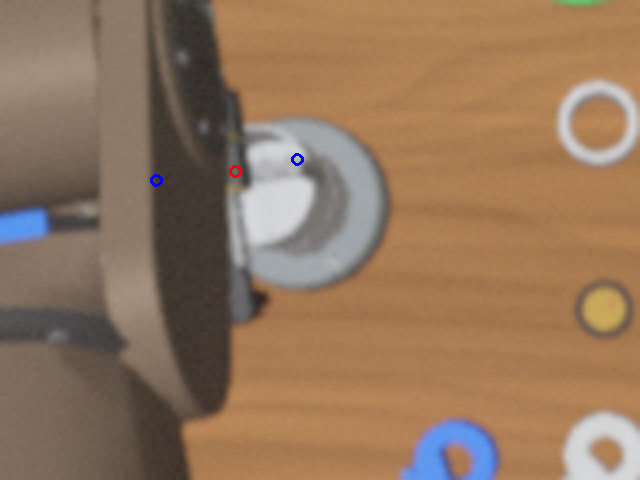

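```bash
python3 - <<'E'
from h import *
print(bot.pinch_z,[a for a in dir(bot) if not a.startswith('_')])
E
```

```text
0.0188 ['PlanningError', 'close_job', 'get_state', 'outline_of', 'pinch_z', 'recognise', 'snapshot']
```

```bash
python3 -m crank '[[[0,0,0],0],[[0,0,0],0],[[0,0,0],0]]' -0.6
python3 - <<'E'
from h import *
rows([.623,.190,.181],10.4)
s=bot.snapshot("wrist");save(s,"w5.png",crop=(180,160,380,310),f=4)
st=bot.get_state();R=Rn.from_quat(st["eef_rot"])
for y in(-.01,.01):
  for z in (0,-.02,-.037): print(y,z,(proj(s,R.apply([0,y,z])+st["ee_pos"])-[180,160])*4)
s=bot.snapshot("scene");save(s,"s5.png",crop=(270,200,370,290),f=7)
E
```

```text
t: 6.6
ee_pos: [0.6242, 0.1906, 0.1837]
eef_rot: [0.996, 0.091, 0.002, 0.0]
ft_force: [-0.4, -0.1, 0.6]
grip_width: 0.178
t 6.6 pos [0.6242 0.1906 0.1837] ang 10.4 F [-0.4 -0.1  0.6] g 0.178 j6 0.01 -> ROW [-0.04  0.01  0.09] turn -0.0
-0.01 0 [390.13528634 267.41177597]
-0.01 -0.02 [390.41728944 307.44217673]
-0.01 -0.037 [390.7036241  348.08744288]
0.01 0 [389.93786609 372.50316949]
0.01 -0.02 [390.19354743 421.29168298]
0.01 -0.037 [390.45188661 470.58735924]
```

View pics/w5.png

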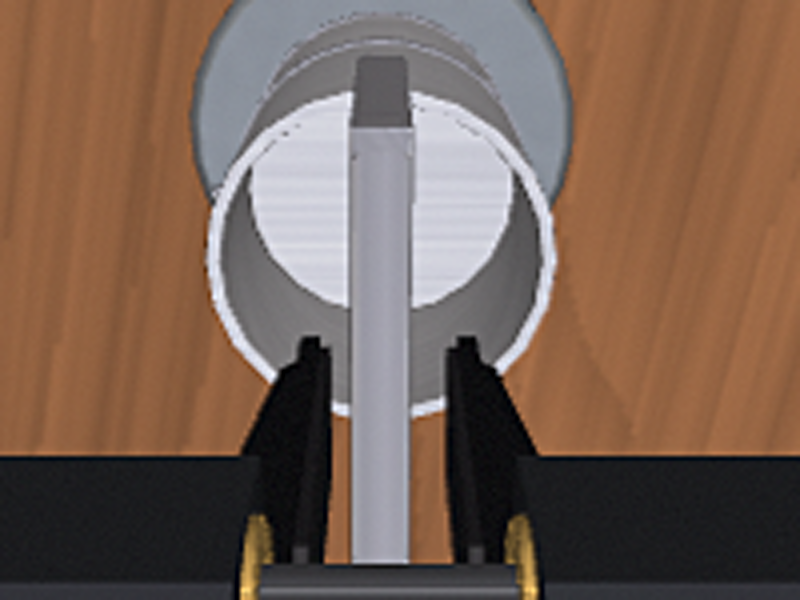

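View pics/s5.png

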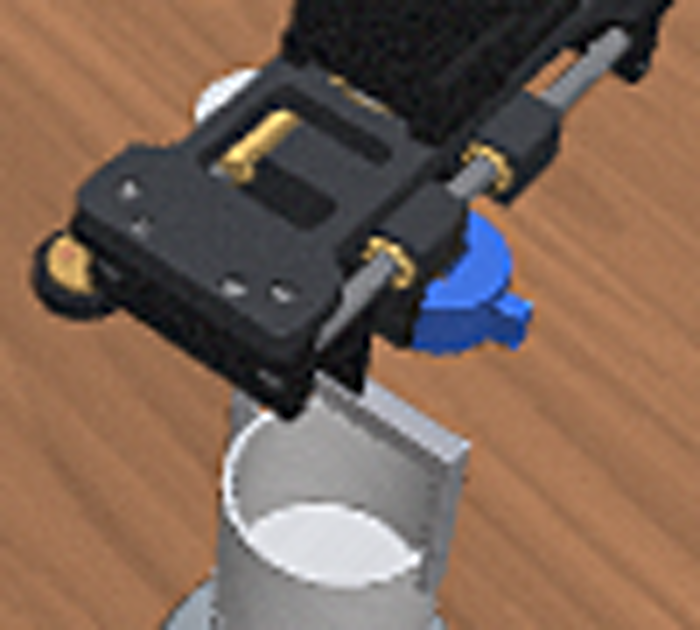

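```bash
python3 -m crank '[[[0,0,0],0],[[-0.04,0,0],0],[[-0.04,0,0.3],0],[[-0.04,0,0.6],0],[[-0.04,0,0.6],0]]' -0.37
python3 -m crank '[[[0,0,0.4],0],[[0,0,0.75],0],[[0,0,0.75],0],[[0,0,0.75],0]]' 
python3 - <<'E'
from h import *
rows([.623,.190,.142],10.4)
s=bot.snapshot("wrist");save(s,"w6.png",crop=(180,160,380,310),f=4)
s=bot.snapshot("scene");save(s,"s6.png",crop=(270,200,370,290),f=7)
E
```

```text
t: 7.2
ee_pos: [0.6223, 0.1902, 0.1638]
eef_rot: [0.996, 0.091, 0.0, 0.0]
ft_force: [-0.6, 0.4, -0.0]
grip_width: 0.318
t: 7.6
ee_pos: [0.6223, 0.1902, 0.1409]
eef_rot: [0.996, 0.091, 0.0, 0.0]
ft_force: [-0.0, -0.2, -0.2]
grip_width: 0.314
t 7.6 pos [0.6223 0.1902 0.1409] ang 10.4 F [-0.  -0.2 -0.2] g 0.314 j6 0.01 -> ROW [ 0.02  0.01 -0.04] turn -0.0
```

View pics/w6.png

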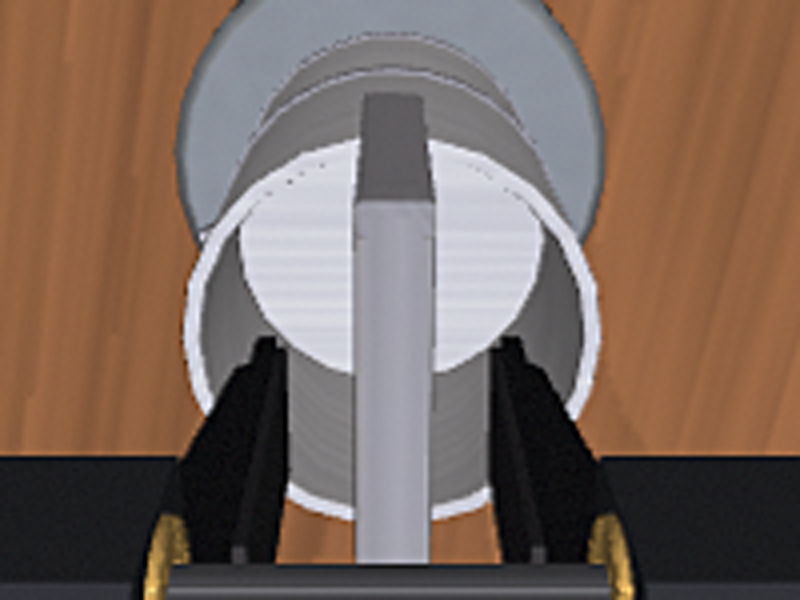

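View pics/s6.png

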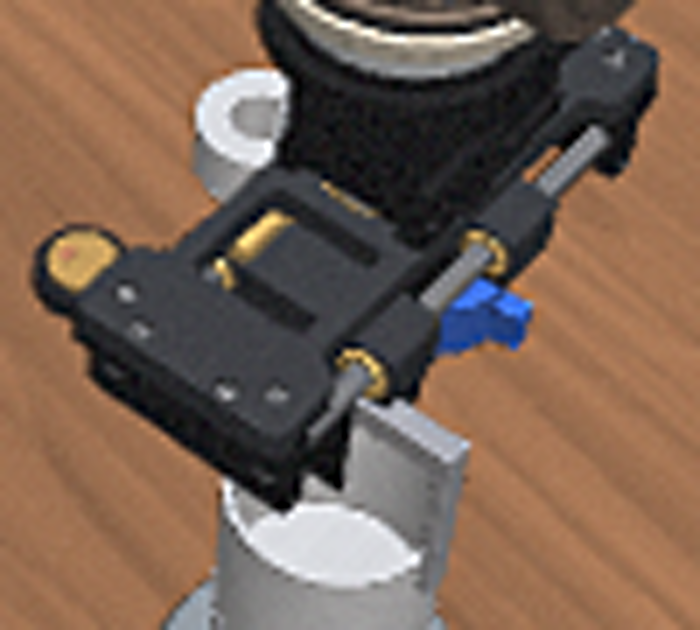

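```bash
python3 -m crank '[[[0,0,0],0],[[0,0,0],0],[[0,0,0],0],[[0,0,0],0],[[0,0,0],0]]' -1
```

```text
t: 8.2
ee_pos: [0.6228, 0.1903, 0.1418]
eef_rot: [0.996, 0.091, 0.001, 0.0]
ft_force: [0.9, -0.3, 1.5]
grip_width: 0.102
```

```bash
python3 -m crank '[[[0,0,-0.1],0],[[0,0,-0.3],0],[[0,0,-0.6],0],[[0,0,-1.0],0],[[0,0,-1.5],0],[[0,0,-2.1],0],[[0,0,-2.6],0],[[0,0,-2.8],0]]'
python3 - <<'E'
from h import *
rows([.577,-.259,.24],10)
s=bot.snapshot("scene");save(s,"s7.png",crop=(200,130,400,330),f=3)
s=bot.snapshot("wrist");save(s,"w7.png",f=1.4)
E
```

```text
t: 9.0
ee_pos: [0.6231, 0.1905, 0.2283]
eef_rot: [0.996, 0.091, 0.002, 0.0]
ft_force: [0.5, 0.3, -4.5]
grip_width: 0.102
t 9.0 pos [0.6231 0.1905 0.2283] ang 10.4 F [ 0.5  0.3 -4.5] g 0.102 j6 0.01 -> ROW [-4.21 14.46 -0.4 ] turn 0.07
```

View pics/s7.png

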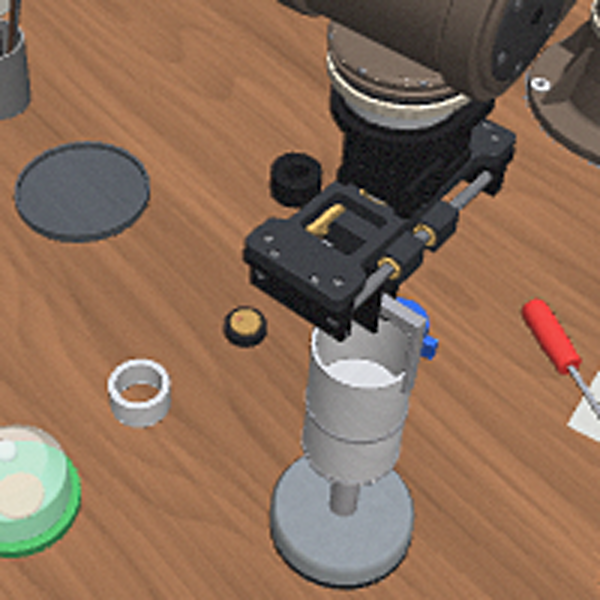

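View pics/w7.png

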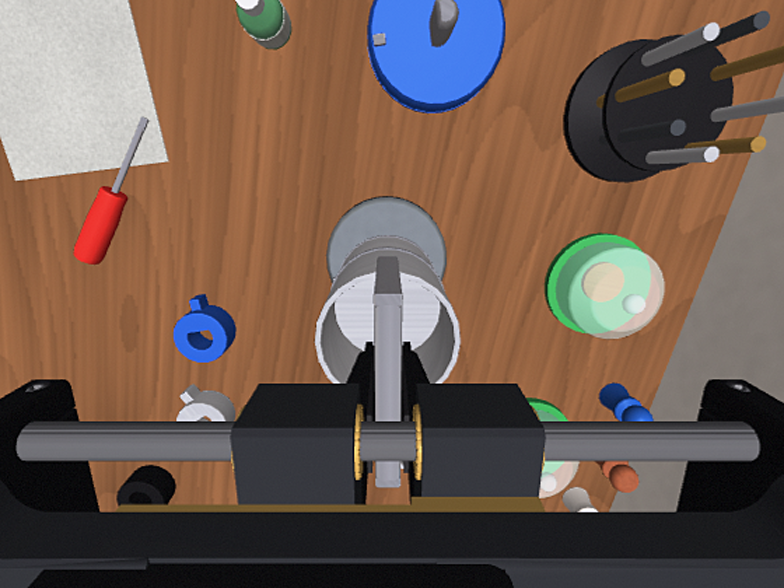

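```bash
python3 -m crank '[[[-0.15,0.5,0],0],[[-0.45,1.5,0],0],[[-0.8,2.8,0],0],[[-1.2,4.2,0],0],[[-1.6,5.6,0],0],[[-2.0,7.0,0],0],[[-2.4,8.2,0],0],[[-2.6,9.0,0],0]]'
python3 -c "
from h import *
rows([.577,-.259,.22],10)"
```

```text
t: 9.9
ee_pos: [0.5935, -0.0925, 0.2263]
eef_rot: [0.996, 0.09, 0.001, 0.0]
ft_force: [0.0, 1.9, -4.0]
grip_width: 0.099
t 9.9 pos [ 0.5935 -0.0925  0.2263] ang 10.3 F [ 0.   1.9 -4. ] g 0.099 j6 -0.44 -> ROW [-1.53  5.36  0.21] turn 0.05
```

```bash
python3 -m crank '[[[-0.2,0.8,0],0],[[-0.6,2.0,0],0],[[-1.0,3.4,0],0],[[-1.3,4.5,0],0],[[-1.5,5.2,0],0],[[-1.5,5.35,0],0],[[-1.5,5.35,0],0]]'
python3 - <<'E'
from h import *
rows([.577,-.259,.116],10)
s=bot.snapshot("scene");save(s,"s8.png",crop=(150,80,350,280),f=3)
s=bot.snapshot("top");save(s,"t8.png",crop=(290,140,490,290),f=3.5)
E
```

```text
t: 10.6
ee_pos: [0.5772, -0.2591, 0.2255]
eef_rot: [0.996, 0.089, 0.001, -0.0]
ft_force: [-0.5, -0.5, -4.3]
grip_width: 0.101
t 10.6 pos [ 0.5772 -0.2591  0.2255] ang 10.21 F [-0.5 -0.5 -4.3] g 0.101 j6 -0.71 -> ROW [-0.01 -0.01  3.65] turn 0.04
```

View pics/s8.png

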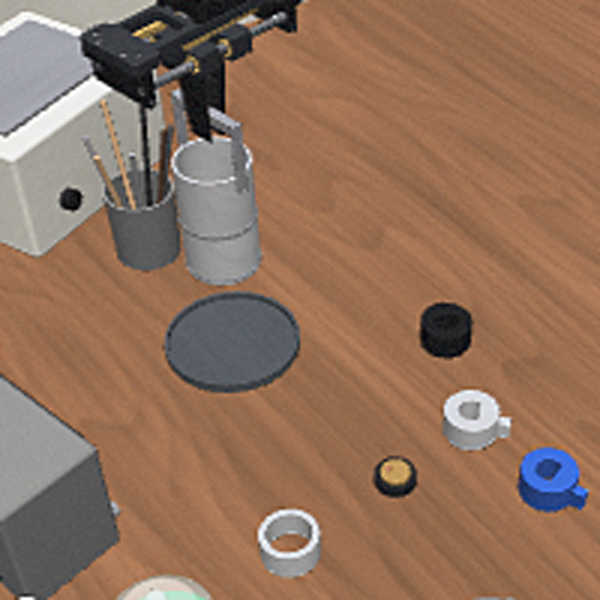

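View pics/t8.png

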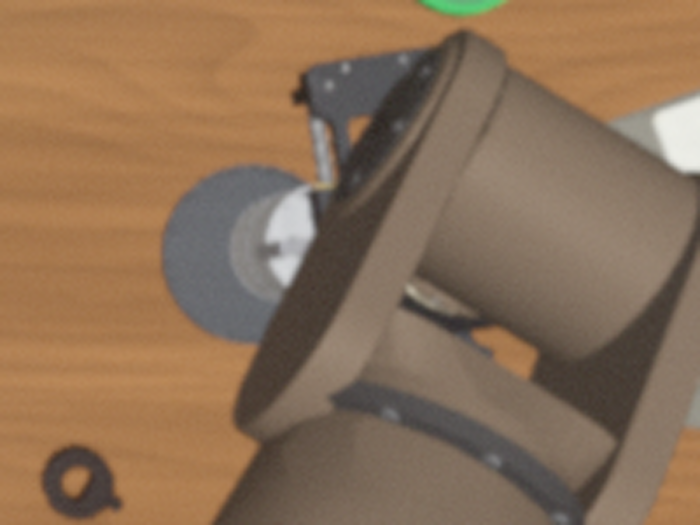

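```bash
python3 -m crank '[[[0,0,0.5],0],[[0,0,1.2],0],[[0,0,2.0],0],[[0,0,2.6],0],[[0,0,3.0],0],[[0,0,3.2],0],[[0,0,3.3],0],[[0,0,3.3],0]]'
python3 -m crank '[[[0,0,0.1],0],[[0,0,0.2],0],[[0,0,0.3],0],[[0,0,0.3],0]]'
```

```text
t: 11.5
ee_pos: [0.578, -0.2575, 0.1273]
eef_rot: [0.996, 0.09, 0.001, 0.0]
ft_force: [-0.3, 0.1, -4.3]
grip_width: 0.103
t: 11.9
ee_pos: [0.5778, -0.2575, 0.1179]
eef_rot: [0.996, 0.09, 0.001, -0.0]
ft_force: [0.7, 0.3, -5.3]
grip_width: 0.104
```

```bash
python3 -m crank '[[[0,0,0.05],0],[[0,0,0.08],0],[[0,0,0.1],0]]'
python3 - <<'E'
from h import *
s=bot.snapshot("scene");save(s,"s9.png",crop=(170,90,290,230),f=4)
E
```

```text
t: 12.2
ee_pos: [0.5784, -0.2581, 0.1161]
eef_rot: [0.996, 0.09, 0.002, 0.001]
ft_force: [-1.6, -1.5, 9.3]
grip_width: 0.1
```

View pics/s9.png

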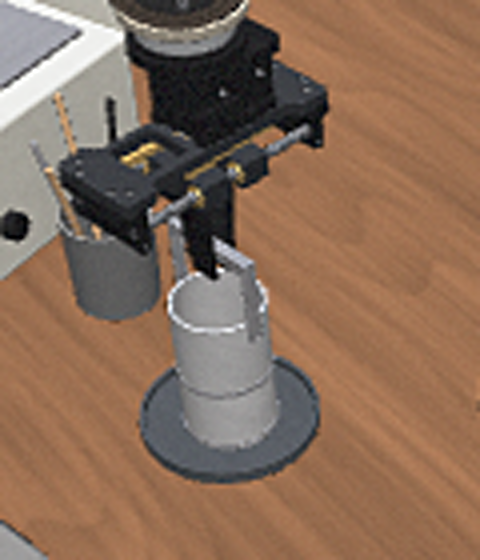

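```bash
python3 -m crank '[[[0,0,0],0],[[0,0,0],0],[[0,0,0],0],[[0,0,0],0],[[0,0,0],0]]' -0.3
python3 -m crank '[[[0,0,-0.6],0],[[0,0,-1.6],0],[[0,0,-3.2],0],[[0,0,-4.5],0],[[0,0,-4.5],0]]'
python3 - <<'E'
from h import *
rows([.459,-.02,.25],10)
s=bot.snapshot("wrist");save(s,"w10.png",f=1.4)
s=bot.snapshot("scene");save(s,"s10.png",crop=(170,90,290,230),f=4)
E
```

```text
t: 12.75
ee_pos: [0.5784, -0.258, 0.116]
eef_rot: [0.996, 0.09, 0.002, 0.001]
ft_force: [0.3, -0.5, 0.8]
grip_width: 0.346
t: 13.25
ee_pos: [0.5796, -0.2587, 0.2567]
eef_rot: [0.996, 0.09, 0.005, 0.003]
ft_force: [-0.3, -0.2, -0.4]
grip_width: 0.351
t 13.25 pos [ 0.5796 -0.2587  0.2567] ang 10.34 F [-0.3 -0.2 -0.4] g 0.351 j6 -0.7 -> ROW [-2.53 -8.55  0.14] turn 0.06
```

View pics/w10.png

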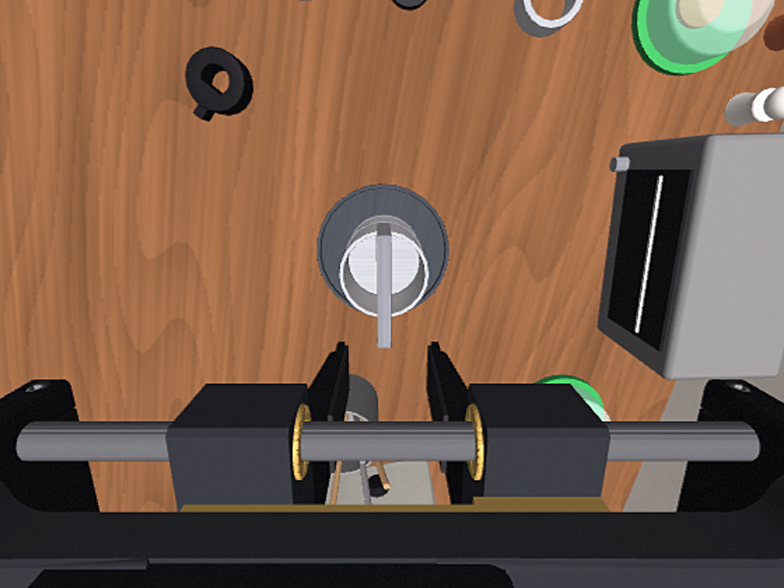

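View pics/s10.png

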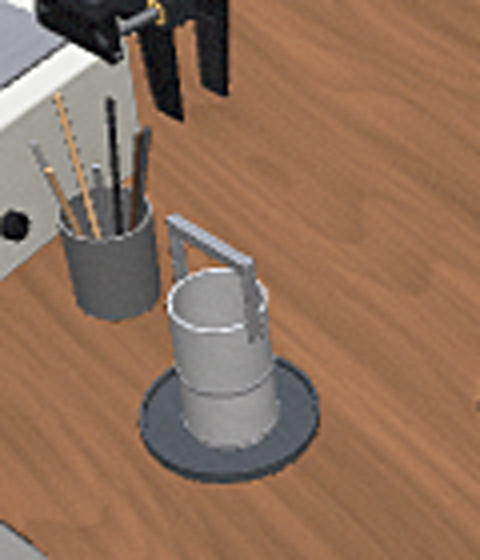

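```bash
python3 -m crank '[[[-2.5,-8.5,0],-5.5],[[-2.5,-8.5,0],-5.5],[[-2.5,-8.5,0],-5.5],[[-2.5,-8.5,1.8],-5.5],[[-2.5,-8.5,1.8],-5.5],[[-2.5,-8.5,1.8],-5.5],[[-2.5,-8.5,1.8],-5.5],[[-2.5,-8.5,1.8],-5.5]]' 0.6
python3 - <<'E'
from h import *
rows([.459,-.02,.2],43)
s=bot.snapshot("wrist");save(s,"w11.png",f=1.4)
for q in ["spacer","lug"]:
   print(q,[(np.round(d["p"],2),[int(x) for x in d["rect"]]) for d in bot.recognise("wrist",q)][:4])
E
```

```text
t: 14.15
ee_pos: [0.4586, -0.0204, 0.196]
eef_rot: [0.929, 0.37, 0.001, 0.001]
ft_force: [-0.1, -0.6, 0.5]
grip_width: 0.801
t 14.15 pos [ 0.4586 -0.0204  0.196 ] ang 43.39 F [-0.1 -0.6  0.5] g 0.801 j6 -0.94 -> ROW [ 0.02 -0.   -0.13] turn 0.07
spacer [(np.float64(0.78), [160, 192, 211, 240]), (np.float64(0.74), [256, 156, 300, 212]), (np.float64(0.61), [308, 97, 357, 148])]
lug [(np.float64(0.83), [157, 199, 208, 242]), (np.float64(0.75), [253, 158, 303, 210]), (np.float64(0.62), [306, 95, 357, 149])]
```

View pics/w11.png

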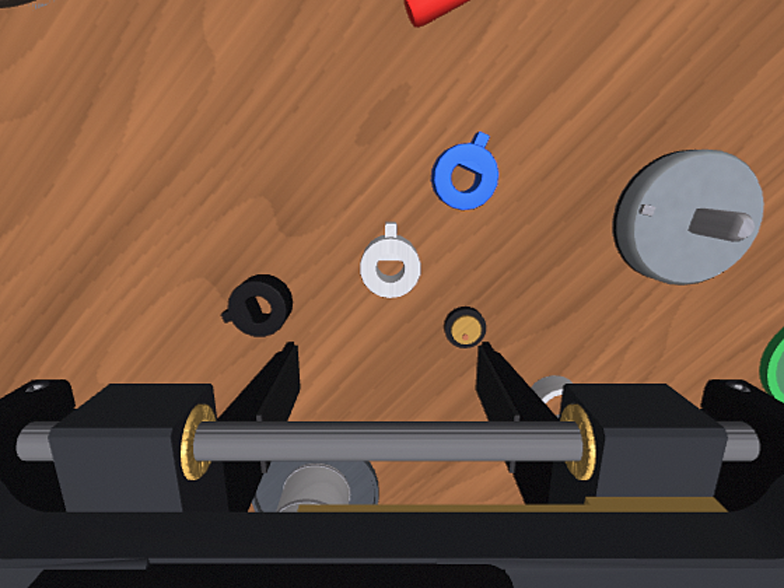

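```bash
python3 - <<'E'
from h import *
a=cv2.imread("pics/w11.png")
s=bot.snapshot("wrist");im=s["img"]
c1=cv2.resize(im[150:220,240:320],None,fx=5,fy=5,interpolation=cv2.INTER_CUBIC)
c2=cv2.resize(im[100:210,430:552],None,fx=3.27,fy=3.27,interpolation=cv2.INTER_CUBIC)
h=max(c1.shape[0],c2.shape[0]);o=np.zeros((h,c1.shape[1]+c2.shape[1],3),np.uint8);o[:c1.shape[0],:c1.shape[1]]=c1;o[:c2.shape[0],c1.shape[1]:]=c2
cv2.imwrite("pics/c12.png",o)
print(c1.shape,c2.shape)
E
```

```text
(350, 400, 3) (360, 399, 3)
```

View pics/c12.png

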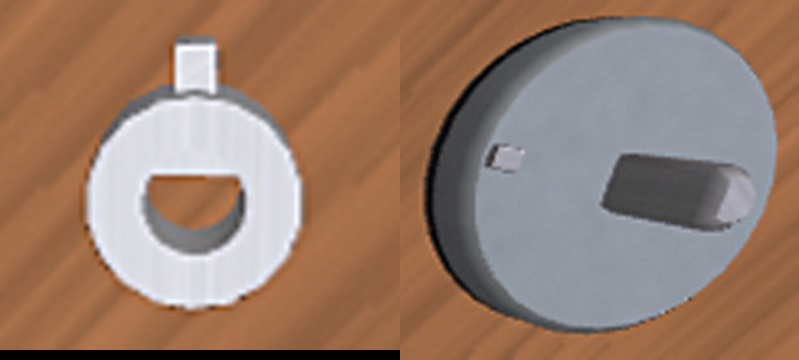

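```bash
python3 - <<'E'
from h import *
s=bot.snapshot("wrist");st=bot.get_state();print(st["ee_pos"])
P=lambda x,y:(240+x/5,150+y/5)
c=atz(s,*P(194.5,202),.03);l=atz(s,*P(195,42),.02)
print("spacer",c,"lug",l,np.hypot(*(l-c)[:2]),np.degrees(np.arctan2(*(l-c)[[1,0]])))
for p in[(87,200),(302,200),(194,307),(194,97)]:print(np.hypot(*(atz(s,*P(*p),.03)-c)[:2]))
a=atz(s,*P(147,176),.03);b=atz(s,*P(242,176),.03);print("flat normal",np.degrees(np.arctan2(*(b-a)[[1,0]]))+90,np.linalg.norm(b-a))
Q=lambda x,y:(430+x/3.27,100+y/3.27)
print("block",atz(s,*Q(108,157),.036),"posttop tip",atz(s,*Q(338,197),.08))
E
```

```text
[ 0.45913429 -0.02129848  0.19655144]
spacer [ 0.46081345 -0.0192677   0.03      ] lug [0.43499655 0.00829888 0.02      ] 0.03776809059094307 133.12276390282244
0.026379649891748302
0.026383272168886203
0.026821766631621793
0.02578100645308506
flat normal 133.30111771398225 0.02320469104962258
block [0.58107504 0.16489437 0.036     ] posttop tip [0.62279534 0.19197475 0.08      ]
```

```bash
python3 -c "
from h import *
rows([.4608,-.0193,.02],43.2)"
```

```text
t 14.4 pos [ 0.4591 -0.0213  0.1966] ang 43.26 F [-0.6 -0.3  0.7] g 0.802 j6 -0.94 -> ROW [ 0.07 -0.04  5.89] turn 0.01
```

```bash
python3 -m crank '[[[0.07,-0.04,1.2],0],[[0.07,-0.04,2.8],0],[[0.07,-0.04,4.3],0],[[0.07,-0.04,5.6],0],[[0.07,-0.04,5.9],0],[[0.07,-0.04,5.9],0]]'
python3 - <<'E'
from h import *
rows([.4608,-.0193,-.025],43.2)
s=bot.snapshot("wrist");save(s,"w13.png",crop=(140,150,420,320),f=2.8)
s=bot.snapshot("scene");save(s,"s13.png",crop=(250,130,390,270),f=4.2)
E
```

```text
t: 15.0
ee_pos: [0.4605, -0.0196, 0.019]
eef_rot: [0.93, 0.368, 0.001, 0.001]
ft_force: [-1.0, 0.5, 0.3]
grip_width: 0.797
t 15.0 pos [ 0.4605 -0.0196  0.019 ] ang 43.22 F [-1.   0.5  0.3] g 0.797 j6 -0.94 -> ROW [ 0.01 -0.    1.47] turn 0.0
```

View pics/w13.png

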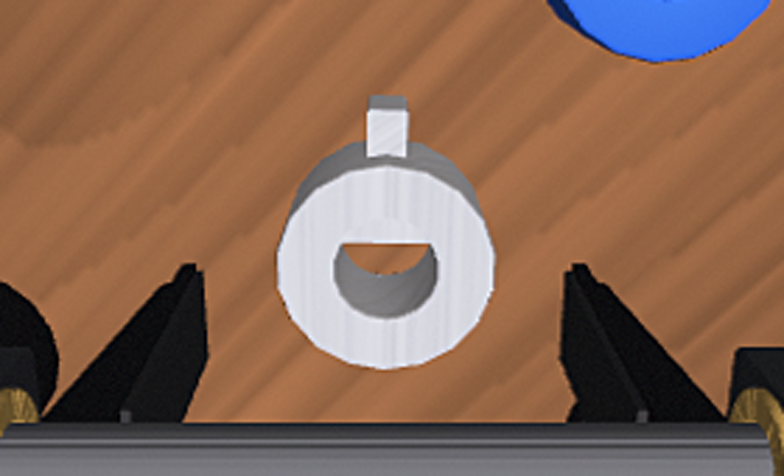

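View pics/s13.png

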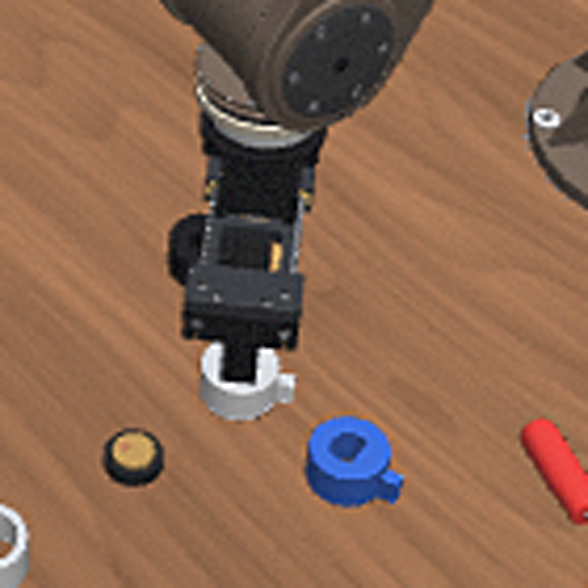

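```bash
python3 -m crank '[[[0.01,0,0.6],0],[[0.01,0,1.2],0],[[0.01,0,1.5],0],[[0.01,0,1.5],0]]'
python3 -m crank '[[[0,0,0.1],0],[[0,0,0.2],0],[[0,0,0.2],0]]'
python3 - <<'E'
from h import *
s=bot.snapshot("scene");save(s,"s14.png",crop=(280,180,350,250),f=8)
E
```

```text
t: 15.5
ee_pos: [0.4624, -0.0196, -0.0237]
eef_rot: [0.93, 0.368, 0.003, 0.002]
ft_force: [0.1, 0.1, -0.4]
grip_width: 0.802
t: 15.8
ee_pos: [0.4626, -0.0196, -0.0294]
eef_rot: [0.93, 0.368, 0.003, 0.002]
ft_force: [0.5, -0.9, -0.0]
grip_width: 0.798
```

View pics/s14.png

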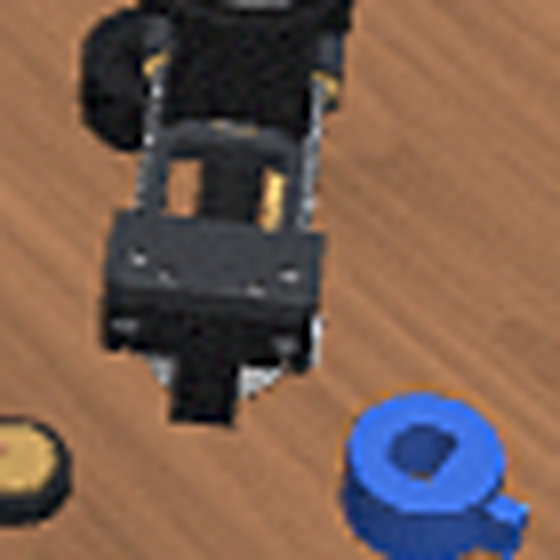

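```bash
python3 -m crank '[[[-0.05,0,0.1],0],[[-0.05,0,0.1],0]]'
python3 -m crank '[[[0,0,0],0],[[0,0,0],0],[[0,0,0],0],[[0,0,0],0],[[0,0,0],0]]' -1
```

```text
t: 16.05
ee_pos: [0.4613, -0.0207, -0.0326]
eef_rot: [0.93, 0.368, 0.003, 0.002]
ft_force: [-0.3, 0.3, -0.6]
grip_width: 0.797
t: 16.55
ee_pos: [0.4613, -0.0207, -0.0326]
eef_rot: [0.93, 0.368, 0.003, 0.002]
ft_force: [0.5, -0.5, 0.5]
grip_width: 0.568
```

```bash
python3 -m crank '[[[0,0,-0.2],0],[[0,0,-0.6],0],[[0,0,-1.4],0],[[0,0,-2.4],0],[[0,0,-3.4],0],[[0,0,-4.4],0],[[0,0,-4.8],0],[[0,0,-4.8],0]]'
python3 - <<'E'
from h import *
rows([.623,.1915,.11],124)
st=bot.get_state();R=Rn.from_quat(st["eef_rot"]);print(-R.as_matrix()[:,2])
E
```

```text
t: 17.35
ee_pos: [0.4609, -0.0205, 0.1132]
eef_rot: [0.93, 0.369, 0.004, 0.003]
ft_force: [0.3, 0.5, -2.1]
grip_width: 0.574
t 17.35 pos [ 0.4609 -0.0205  0.1132] ang 43.25 F [ 0.3  0.5 -2.1] g 0.574 j6 -0.94 -> ROW [ 8.78 -1.45  0.14] turn -13.46
[-0.01008398  0.0028483   0.9999451 ]
```

```bash
python3 -m crank '[[[0.5,-0.1,0],-0.8],[[1.6,-0.3,0],-2.0],[[2.8,-0.5,0],-3.4],[[4.1,-0.7,0],-4.8],[[5.4,-0.9,0],-6.2],[[6.8,-1.1,0],-7.6],[[8,-1.3,0],-9],[[8.8,-1.45,0],-10.4]]'
python3 -c "
from h import *
rows([.623,.1915,.12],124)"
```

```text
t: 18.15
ee_pos: [0.6239, 0.194, 0.1125]
eef_rot: [0.601, 0.799, 0.001, 0.004]
ft_force: [-0.2, -1.1, -1.6]
grip_width: 0.571
t 18.15 pos [0.6239 0.194  0.1125] ang 106.05 F [-0.2 -1.1 -1.6] g 0.571 j6 -1.65 -> ROW [-0.07 -0.05 -0.25] turn -2.99
```

```bash
python3 -m crank '[[[-0.05,-0.05,-0.1],-1.4],[[-0.07,-0.05,-0.1],-2.4],[[-0.07,-0.05,-0.1],-3],[[-0.07,-0.05,-0.1],-3],[[-0.07,-0.05,-0.1],-3],[[-0.07,-0.05,-0.1],-3]]'
python3 - <<'E'
from h import *
rows([.623,.1915,.12],124)
st=bot.get_state();R=Rn.from_quat(st["eef_rot"]);print(-R.as_matrix()[:,2])
s=bot.snapshot("wrist");save(s,"w15.png",crop=(170,120,390,300),f=3.6)
s=bot.snapshot("scene");save(s,"s15.png",crop=(250,200,400,340),f=4)
E
```

```text
t: 18.75
ee_pos: [0.6228, 0.1915, 0.115]
eef_rot: [0.47, 0.883, 0.0, 0.004]
ft_force: [0.4, 0.6, -1.7]
grip_width: 0.572
t 18.75 pos [0.6228 0.1915 0.115 ] ang 123.96 F [ 0.4  0.6 -1.7] g 0.572 j6 -1.96 -> ROW [-0.    0.01 -0.17] turn -0.01
[-0.00754575  0.00316933  0.99996651]
```

View pics/w15.png

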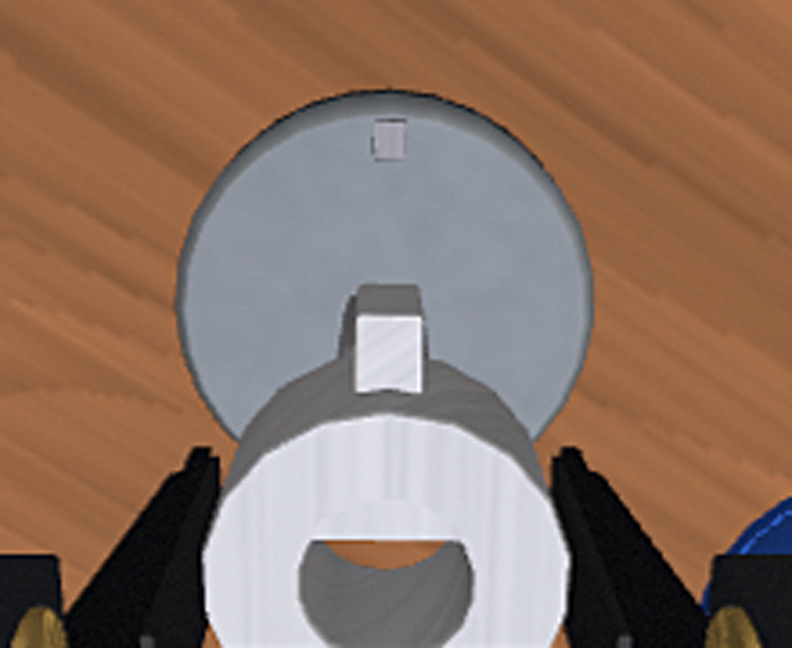

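View pics/s15.png

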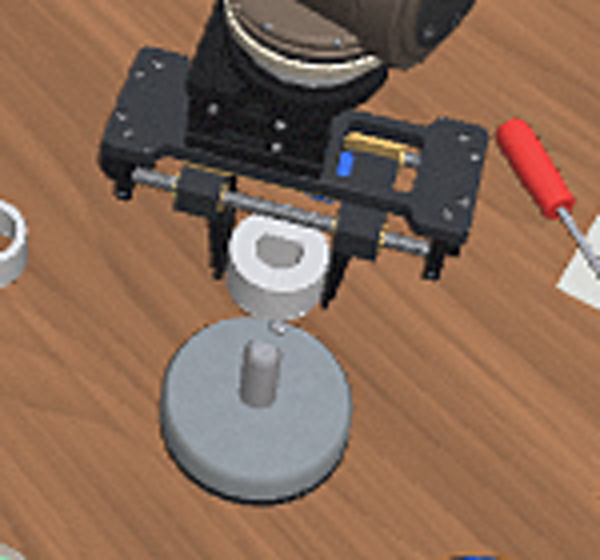

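```bash
python3 - <<'E'
from h import *
from scipy.optimize import least_squares
s=bot.snapshot("wrist");st=bot.get_state();z=st["ee_pos"][2]+.0326+.03
P=lambda x,y:(170+x/3.6,120+y/3.6)
def fit(ps,z,r):
    pts=[atz(s,*P(*p),z)[:2] for p in ps]
    q=least_squares(lambda p:[np.hypot(*(a-p))-r for a in pts],[.623,.191]);return q.x,np.round(q.fun,4)
c,r=fit([(203,565),(570,565),(388,413),(238,480),(540,480)],z,.027);print("spacer",c,r)
l=atz(s,*P(389,315),z-.01)[:2];d=l-c;print("lug",np.hypot(*d),np.degrees(np.arctan2(d[1],d[0])))
a=atz(s,*P(312,541),z);b=atz(s,*P(463,541),z);m=(a+b)[:2]/2;n=np.degrees(np.arctan2(*(b-a)[[1,0]]))+90;print("flat",n,np.linalg.norm(b-a))
u=np.array([np.cos(np.radians(n)),np.sin(np.radians(n))]);print("centre from flat",m-u*.0075)
# 
c2,r2=fit([(186,300),(590,300),(388,110),(240,180),(532,175),(225,425),(548,425)],.03,.058);print("stand",c2,r2)
k=atz(s,*P(390,140),.036)[:2];d=k-c2;print("block",k,np.hypot(*d),np.degrees(np.arctan2(d[1],d[0])))
S=bot.snapshot("scene");t=bot.snapshot("top")
print("scene posttop",atz(S,250+262/4,200+349/4,.08))
E
```

```text
spacer [0.6214286  0.19215604] [-0.0004 -0.0006  0.     -0.0001  0.0003]
lug 0.03817779284305926 -146.18414172171708
flat 214.25434487694406 0.021423792957459137
centre from flat [0.62126207 0.19208033]
stand [0.62407577 0.19318188] [-0.0031 -0.0029 -0.0004 -0.0027 -0.0023 -0.0042 -0.0048]
block [0.5817449  0.16535295] 0.050659175848406915 -146.67849922427874
scene posttop [0.62541671 0.1929415  0.08      ]
```

```bash
python3 - <<'E'
from h import *
from scipy.optimize import least_squares
s=bot.snapshot("wrist");im=s["img"]
# deck colour segmentation
hsv=cv2.cvtColor(im,cv2.COLOR_BGR2HSV)
P=lambda x,y:(170+x/3.6,120+y/3.6)
for z,ps in((.03,[(186,300),(590,300),(388,113),(240,180),(532,175)]),(0.0,[(177,300),(388,91),(225,165),(594,300)])):
    pts=[atz(s,*P(*p),z)[:2] for p in ps]
    q=least_squares(lambda p:[np.hypot(*(a-p[:2]))-p[2] for a in pts],[.623,.191,.058]);print(z,q.x,np.round(q.fun,4))
t=bot.snapshot("top");save(t,"t16.png",crop=(140,150,250,230),f=7)
E
```

```text
0.03 [0.62276596 0.19244565 0.05470932] [ 0.0002  0.0001  0.0005 -0.0005 -0.0003]
0.0 [0.62619997 0.19370917 0.06209249] [ 0.0001  0.0001 -0.0001 -0.    ]
```

View pics/t16.png

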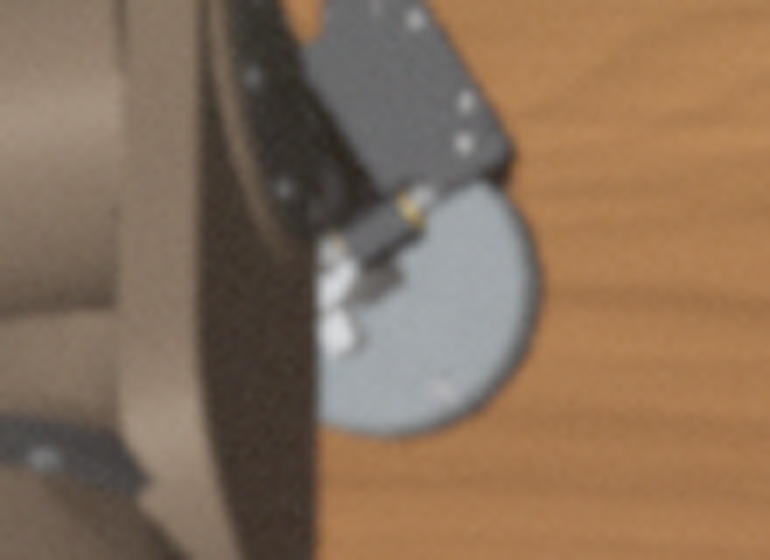

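```bash
python3 -c "
from h import *
rows([.6239,.1916,.055],124)"

```

```text
t 19.1 pos [0.623  0.1916 0.1156] ang 124.03 F [ 0.1  0.9 -1.4] g 0.567 j6 -1.96 -> ROW [-0.    0.01  2.02] turn 0.01
```

```bash
python3 -m crank '[[[0,0.01,0.5],0],[[0,0.01,1.1],0],[[0,0.01,1.7],0],[[0,0.01,2.0],0],[[0,0.01,2.0],0],[[0,0.01,2.0],0]]'
python3 - <<'E'
from h import *
rows([.6239,.1916,.025],124)
s=bot.snapshot("wrist");save(s,"w17.png",crop=(170,120,390,300),f=3.6)
s=bot.snapshot("scene");save(s,"s17.png",crop=(270,220,370,320),f=6)
E
```

```text
t: 19.7
ee_pos: [0.624, 0.1916, 0.0557]
eef_rot: [0.469, 0.883, 0.001, 0.004]
ft_force: [-0.2, 0.5, -1.3]
grip_width: 0.57
t 19.7 pos [0.624  0.1916 0.0557] ang 124.03 F [-0.2  0.5 -1.3] g 0.57 j6 -1.96 -> ROW [ 0.01 -0.01  1.02] turn 0.01
```

View pics/w17.png

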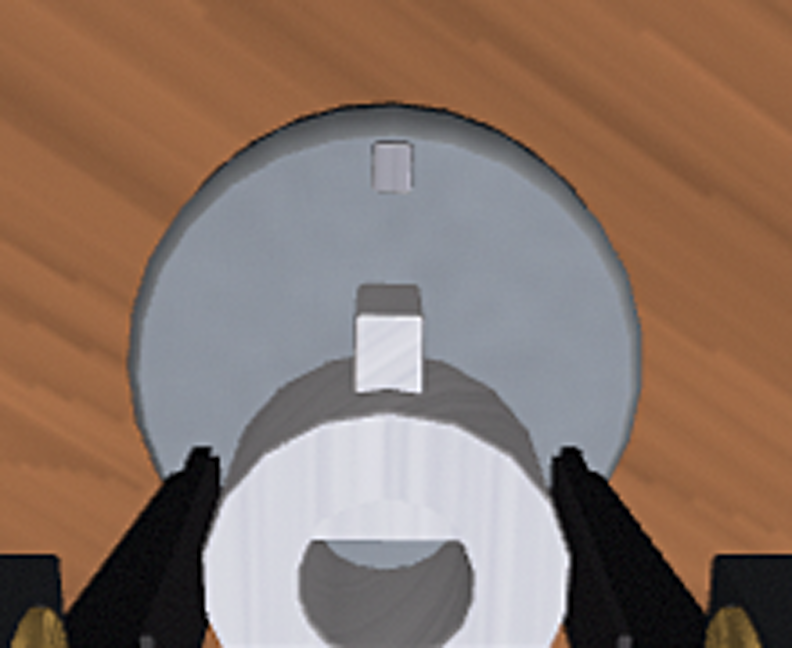

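View pics/s17.png

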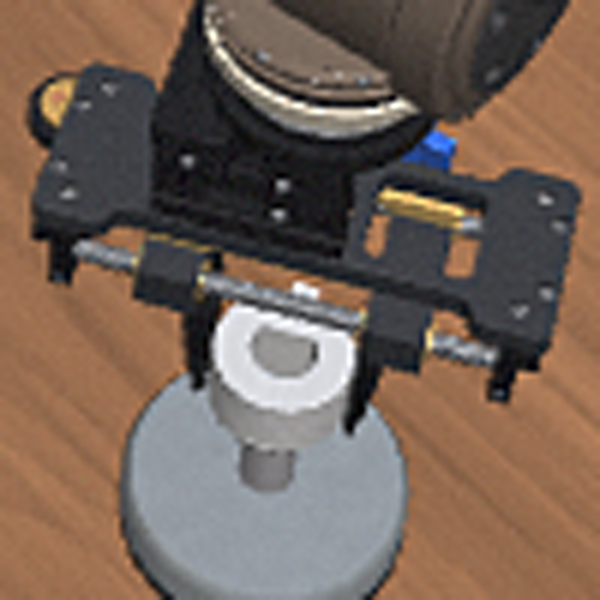

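```bash
python3 - <<'E'
from h import *
from scipy.optimize import least_squares
s=bot.snapshot("wrist");st=bot.get_state();z=st["ee_pos"][2]+.0626
P=lambda x,y:(170+x/3.6,120+y/3.6)
def fit(ps,z,r=None):
    pts=[atz(s,*P(*p),z)[:2] for p in ps]
    q=least_squares(lambda p:[np.hypot(*(a-p[:2]))-(r or p[2]) for a in pts],[.623,.191,.05]);return q.x,np.round(q.fun,4)
print("spacer",fit([(203,565),(570,565),(388,413),(238,480),(540,480)],z,.027))
print("deck",fit([(138,350),(636,350),(388,136),(205,205),(571,205)],.03))
k=atz(s,*P(392,166),.036)[:2]
for a in(33,34.):
  print(k,k+.048*np.array([np.cos(np.radians(a)),np.sin(np.radians(a))]))
E
```

```text
spacer (array([0.62262051, 0.19228905, 0.05      ]), array([-0.0003, -0.0006,  0.    , -0.0001,  0.0003]))
deck (array([0.62278802, 0.19177152, 0.05509478]), array([-0.0001, -0.0002, -0.0006,  0.0003,  0.0006]))
[0.58153614 0.1650638 ] [0.62179232 0.19120647]
[0.58153614 0.1650638 ] [0.62132994 0.19190506]
```

```bash
python3 -m crank '[[[-0.01,-0.01,0.2],0],[[-0.01,-0.01,0.4],0],[[-0.01,-0.01,0.55],0],[[-0.01,-0.01,0.7],0],[[-0.01,-0.01,0.7],0]]'
python3 -c "
from h import *
rows([.6237,.1912,0],124)"
```

```text
t: 20.35
ee_pos: [0.6239, 0.1911, 0.0345]
eef_rot: [0.469, 0.883, 0.001, 0.004]
ft_force: [0.4, 0.8, -1.7]
grip_width: 0.573
t 20.35 pos [0.6239 0.1911 0.0345] ang 124.03 F [ 0.4  0.8 -1.7] g 0.573 j6 -1.96 -> ROW [ 0.02 -0.01  1.15] turn 0.01
```

```bash
python3 -m crank '[[[0,0,0.2],0],[[0,0,0.4],0],[[0,0,0.6],0],[[0,0,0.8],0],[[0,0,0.95],0],[[0,0,1.05],0],[[0,0,1.05],0]]'
python3 -m crank '[[[0,0,0.07],0],[[0,0,0.14],0],[[0,0,0.17],0]]'
```

```text
t: 21.05
ee_pos: [0.624, 0.191, 0.0025]
eef_rot: [0.469, 0.883, 0.0, 0.004]
ft_force: [0.2, 0.3, -0.6]
grip_width: 0.568
t: 21.35
ee_pos: [0.6241, 0.191, -0.0024]
eef_rot: [0.469, 0.883, 0.001, 0.004]
ft_force: [-2.2, -1.2, 6.5]
grip_width: 0.57
```

```bash
python3 -m crank '[[[0,0,0],0],[[0,0,0],0],[[0,0,0],0],[[0,0,0],0],[[0,0,0],0]]' 0.6
python3 -m crank '[[[0,0,-0.3],0],[[0,0,-1],0],[[0,0,-2.2],0],[[0,0,-3.8],0],[[0,0,-5.4],0],[[0,0,-6.5],0],[[0,0,-6.5],0]]'
python3 - <<'E'
from h import *
rows([.578,-.258,.26],10.3)
s=bot.snapshot("wrist");save(s,"w18.png",crop=(170,120,390,300),f=3.6)
s=bot.snapshot("scene");save(s,"s18.png",crop=(150,110,390,330),f=2.7)
E
```

```text
t: 21.85
ee_pos: [0.6242, 0.191, -0.0024]
eef_rot: [0.469, 0.883, 0.001, 0.004]
ft_force: [0.4, 0.1, 0.5]
grip_width: 0.796
t: 22.55
ee_pos: [0.6243, 0.192, 0.1987]
eef_rot: [0.469, 0.883, 0.003, 0.008]
ft_force: [0.2, -0.6, -0.7]
grip_width: 0.8
t 22.55 pos [0.6243 0.192  0.1987] ang 124.04 F [ 0.2 -0.6 -0.7] g 0.8 j6 -1.96 -> ROW [-11.59  -9.65  -2.05] turn -11.04
```

View pics/w18.png

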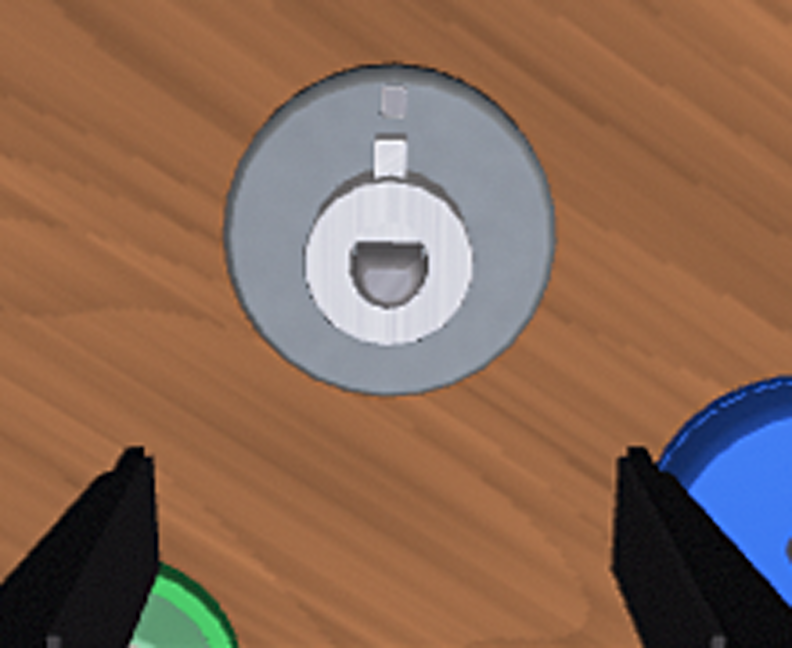

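View pics/s18.png

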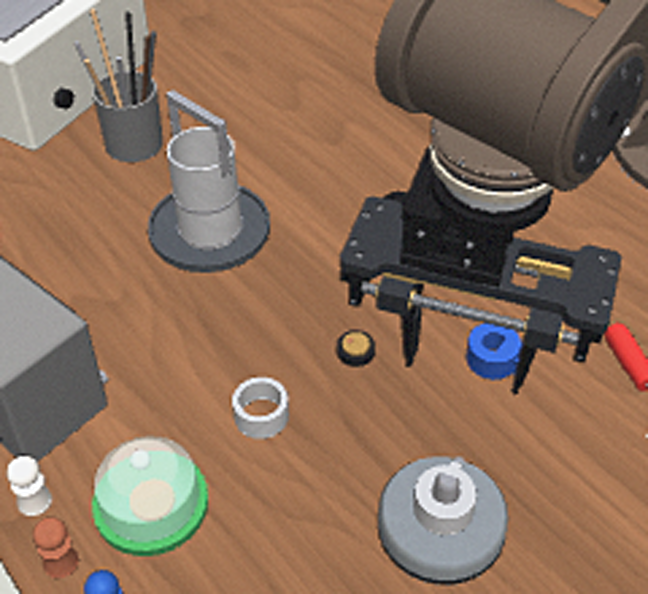

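```bash
python3 - <<'E'
from h import *
s=bot.snapshot("wrist");P=lambda x,y:(170+x/3.6,120+y/3.6)
print(atz(s,*P(389.5,262),.06),atz(s,*P(390,232),.03),atz(s,*P(394,101),.036))
E
python3 -m crank '[[[-11.6,-9.65,-2.1],19],[[-11.6,-9.65,-2.1],19],[[-11.6,-9.65,-2.1],19],[[-11.6,-9.65,-2.1],19],[[-11.6,-9.65,-2.1],19],[[-11.6,-9.65,-2.1],19],[[-11.6,-9.65,-2.1],19],[[-11.6,-9.65,-2.1],19]]' -0.3
python3 -c "
from h import *
rows([.578,-.258,.26],10.3)"
```

```text
[0.61794437 0.18980384 0.06      ] [0.61497743 0.18788055 0.03      ] [0.57809656 0.1644026  0.036     ]
t: 23.5
ee_pos: [0.5812, -0.2042, 0.2472]
eef_rot: [0.887, 0.461, 0.002, 0.002]
ft_force: [0.5, -0.2, 0.5]
grip_width: 0.35
t 23.5 pos [ 0.5812 -0.2042  0.2472] ang 54.92 F [ 0.5 -0.2  0.5] g 0.35 j6 -1.4 -> ROW [-1.53  0.94 -0.42] turn 7.44
```

```bash
python3 -m crank '[[[-1.5,0.95,-0.4],7.4],[[-1.5,0.95,-0.4],7.4],[[-1.5,0.95,-0.4],7.4],[[-1.5,0.95,-0.4],7.4],[[-1.5,0.95,-0.4],7.4],[[-1.5,0.95,-0.4],7.4],[[-1.5,0.95,-0.4],7.4],[[-1.5,0.95,-0.4],7.4]]'
python3 - <<'E'
from h import *
rows([.578,-.258,.117],10.3)
st=bot.get_state();R=Rn.from_quat(st["eef_rot"]);print(-R.as_matrix()[:,2])
s=bot.snapshot("wrist");save(s,"w19.png",crop=(180,160,380,310),f=4)
s=bot.snapshot("scene");save(s,"s19.png",crop=(170,90,290,230),f=4)
E
```

```text
t: 24.3
ee_pos: [0.5784, -0.2573, 0.2582]
eef_rot: [0.996, 0.092, 0.002, 0.001]
ft_force: [0.5, -0.6, 0.4]
grip_width: 0.348
t 24.3 pos [ 0.5784 -0.2573  0.2582] ang 10.6 F [ 0.5 -0.6  0.4] g 0.348 j6 -0.71 -> ROW [-0.03  0.01  4.71] turn 0.05
[-0.00373361  0.00123661  0.99999227]
```

View pics/w19.png

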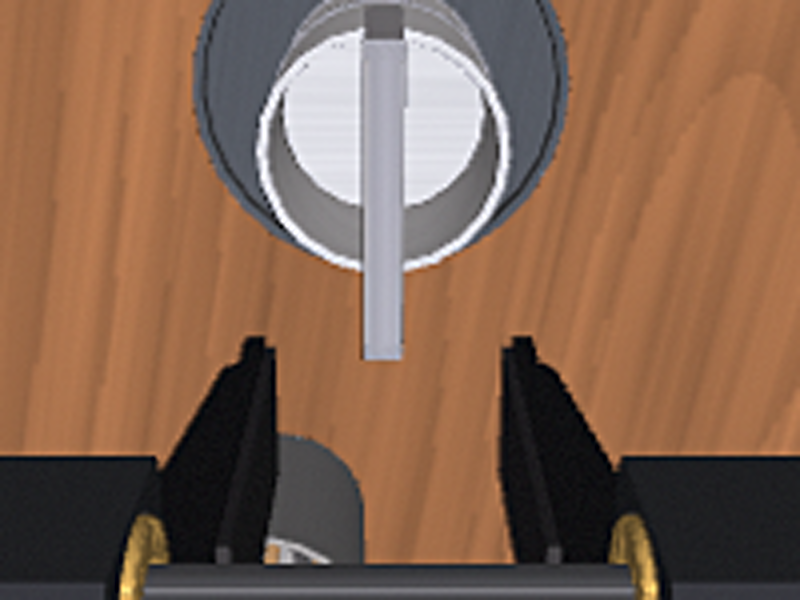

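Bail (383, 40–360) is centred between the fingers and parallel to them. I'll descend to the same grip height (ee z≈0.116) and close.

```bash
python3 -m crank '[[[-0.03,0,0.8],0.05],[[-0.03,0,2.0],0.05],[[-0.03,0,3.2],0.05],[[-0.03,0,4.2],0.05],[[-0.03,0,4.6],0.05],[[-0.03,0,4.72],0.05],[[-0.03,0,4.72],0.05],[[-0.03,0,4.72],0.05]]'
python3 -m crank '[[[0,0,0],0],[[0,0,0],0],[[0,0,0],0],[[0,0,0],0],[[0,0,0],0]]' -1
python3 -c "
from h import *
rows([.578,-.258,.116],10.3)"
```

```text
t: 25.2
ee_pos: [0.579, -0.2581, 0.1186]
eef_rot: [0.996, 0.09, 0.003, 0.002]
ft_force: [-0.6, 1.1, 0.7]
grip_width: 0.351
t: 25.7
ee_pos: [0.5788, -0.2582, 0.1189]
eef_rot: [0.996, 0.09, 0.003, 0.002]
ft_force: [-2.6, -1.0, 4.0]
grip_width: 0.104
t 25.7 pos [ 0.5788 -0.2582  0.1189] ang 10.29 F [-2.6 -1.   4. ] g 0.104 j6 -0.7 -> ROW [-0.03 -0.01  0.1 ] turn -0.0
```

```bash
python3 -m crank '[[[0,0,-0.1],0],[[0,0,-0.4],0],[[0,0,-1.0],0],[[0,0,-1.8],0],[[0,0,-2.6],0],[[0,0,-3.4],0],[[0,0,-3.8],0],[[0,0,-3.9],0]]'
python3 - <<'E'
from h import *
rows([.623,.1912,.235],10.3)
s=bot.snapshot("scene");save(s,"s20.png",crop=(150,80,350,280),f=3)
E
```

```text
t: 26.5
ee_pos: [0.5784, -0.258, 0.2372]
eef_rot: [0.996, 0.09, 0.004, 0.002]
ft_force: [0.2, 0.2, -4.7]
grip_width: 0.103
t 26.5 pos [ 0.5784 -0.258   0.2372] ang 10.3 F [ 0.2  0.2 -4.7] g 0.103 j6 -0.7 -> ROW [  4.14 -14.47   0.03] turn -0.0
```

View pics/s20.png

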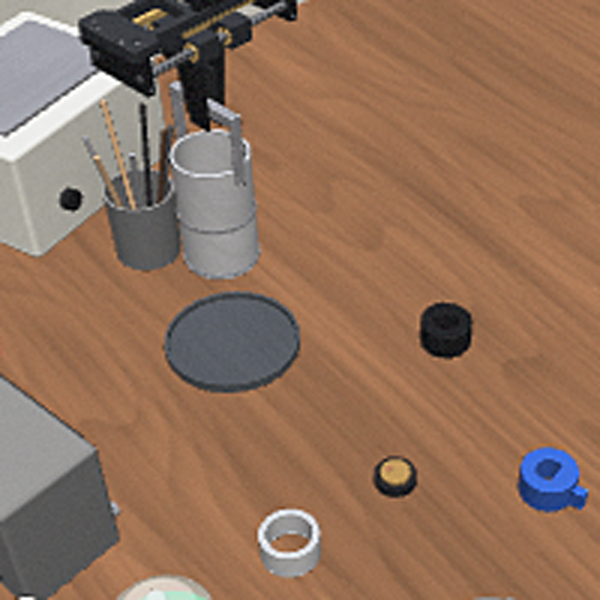

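```bash
python3 -m crank '[[[0.15,-0.5,0],0],[[0.4,-1.5,0],0],[[0.8,-2.8,0],0],[[1.2,-4.2,0],0],[[1.6,-5.6,0],0],[[2.0,-7,0],0],[[2.4,-8.2,0],0],[[2.6,-9,0],0]]'
python3 -c "
from h import *
rows([.623,.1912,.235],10.3)"
```

```text
t: 27.35
ee_pos: [0.606, 0.0255, 0.2344]
eef_rot: [0.996, 0.091, 0.002, 0.001]
ft_force: [0.4, -1.3, -5.2]
grip_width: 0.106
t 27.35 pos [0.606  0.0255 0.2344] ang 10.4 F [ 0.4 -1.3 -5.2] g 0.106 j6 -0.25 -> ROW [ 1.55 -5.33 -0.03] turn 0.02
```

```bash
python3 -m crank '[[[0.2,-0.8,0],0],[[0.6,-2,0],0],[[1.0,-3.4,0],0],[[1.3,-4.5,0],0],[[1.5,-5.1,0],0],[[1.55,-5.33,0],0],[[1.55,-5.33,0],0],[[1.55,-5.33,0],0]]'
python3 - <<'E'
from h import *
rows([.623,.1912,.215],10.3)
s=bot.snapshot("scene");save(s,"s21.png",crop=(260,190,380,330),f=4.2)
s=bot.snapshot("wrist");save(s,"w21.png",crop=(180,100,380,300),f=3)
E
```

```text
t: 28.15
ee_pos: [0.6227, 0.19, 0.2338]
eef_rot: [0.996, 0.09, 0.002, 0.002]
ft_force: [0.3, -1.5, -4.2]
grip_width: 0.103
t 28.15 pos [0.6227 0.19   0.2338] ang 10.35 F [ 0.3 -1.5 -4.2] g 0.103 j6 0.02 -> ROW [ 0.01 -0.04  0.63] turn 0.01
```

View pics/s21.png

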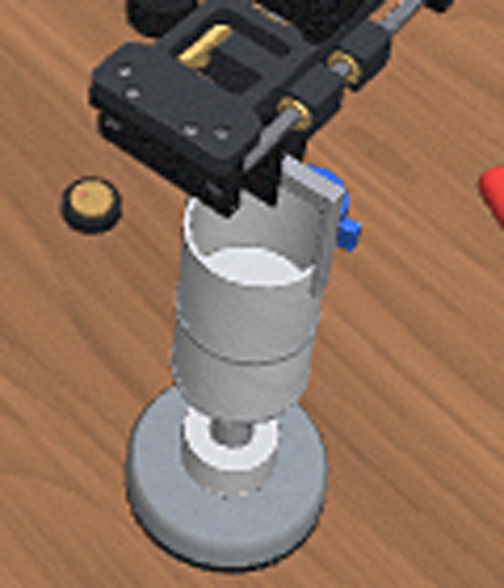

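View pics/w21.png

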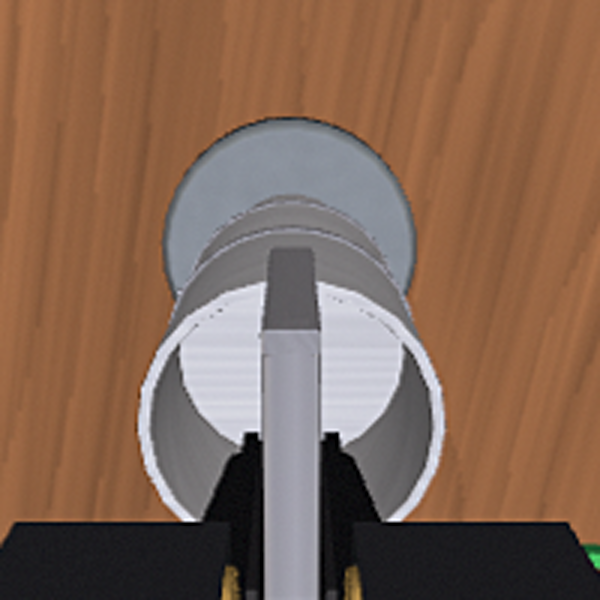

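```bash
python3 -m crank '[[[0.01,-0.04,0.1],0],[[0.01,-0.04,0.1],0],[[0.01,-0.04,0.1],0],[[0.01,-0.04,0.1],0]]'
python3 - <<'E'
from h import *
rows([.623,.1912,.215],10.3)
st=bot.get_state();p=st["ee_pos"];R=Rn.from_quat(st["eef_rot"]).as_matrix();print(-R[:,2])
s=bot.snapshot("scene")
im=cv2.resize(s["img"][190:330,260:380],None,fx=4.2,fy=4.2,interpolation=cv2.INTER_CUBIC)
b=p[2]-.115
for z,r,c in((b,.036,(0,0,255)),(b+.12,.036,(0,0,255)),(b+.175,.0001,(0,255,0))):
  pts=np.array([(proj(s,[p[0]+r*np.cos(a),p[1]+r*np.sin(a),z])-[260,190])*4.2 for a in np.linspace(0,6.28,60)]).astype(int)
  cv2.polylines(im,[pts],True,c,1)
cv2.imwrite("pics/s22.png",im)
E
```

```text
t: 28.65
ee_pos: [0.6231, 0.1908, 0.2312]
eef_rot: [0.996, 0.09, 0.002, 0.002]
ft_force: [-0.3, 1.0, -5.1]
grip_width: 0.101
t 28.65 pos [0.6231 0.1908 0.2312] ang 10.3 F [-0.3  1.  -5.1] g 0.101 j6 0.02 -> ROW [-0.   -0.02  0.54] turn 0.0
[-0.0049735   0.00259678  0.99998426]
```

View pics/s22.png

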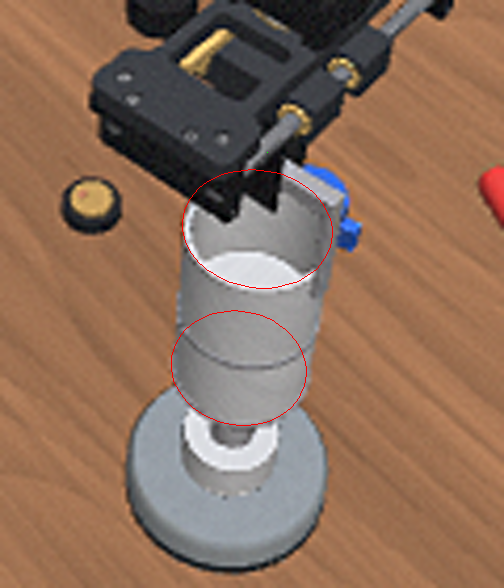

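```bash
python3 - <<'E'
from h import *
s=bot.snapshot("scene")
im=cv2.resize(s["img"][250:330,280:360],None,fx=7,fy=7,interpolation=cv2.INTER_CUBIC)
for z,r,c in((.06,.027,(0,0,255)),(.0,.058,(0,255,0)),(.03,.027,(0,0,255))):
  pts=np.array([(proj(s,[.6227+r*np.cos(a),.1915+r*np.sin(a),z])-[280,250])*7 for a in np.linspace(0,6.28,60)]).astype(int)
  cv2.polylines(im,[pts],True,c,1)
cv2.imwrite("pics/s23.png",im)
E
```

```text
(no output)
```

View pics/s23.png

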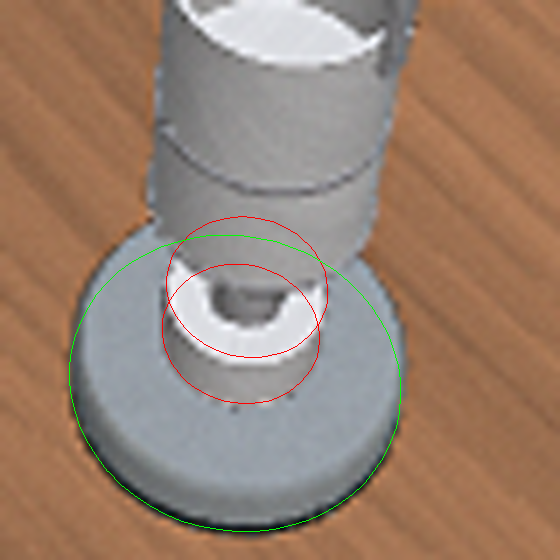

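```bash
python3 -m crank '[[[0,-0.02,0.2],0],[[0,-0.02,0.5],0],[[0,-0.02,0.8],0],[[0,-0.02,1.1],0],[[0,-0.02,1.4],0],[[0,-0.02,1.55],0],[[0,-0.02,1.6],0]]'
python3 -m crank '[[[0,0,0.07],0],[[0,0,0.14],0],[[0,0,0.2],0],[[0,0,0.2],0]]'
```

```text
t: 29.45
ee_pos: [0.623, 0.1913, 0.1824]
eef_rot: [0.996, 0.09, 0.002, 0.002]
ft_force: [-0.3, -0.8, -5.2]
grip_width: 0.098
t: 29.85
ee_pos: [0.623, 0.1914, 0.1763]
eef_rot: [0.996, 0.09, 0.002, 0.002]
ft_force: [-0.2, 0.1, -4.8]
grip_width: 0.103
```

```bash
python3 -m crank '[[[0,0,0.04],0],[[0,0,0.07],0],[[0,0,0.1],0]]'
python3 - <<'E'
from h import *
s=bot.snapshot("scene");save(s,"s24.png",crop=(260,190,380,330),f=4.2)
E
```

```text
t: 30.15
ee_pos: [0.624, 0.1917, 0.175]
eef_rot: [0.996, 0.09, 0.004, 0.001]
ft_force: [0.1, 1.5, 11.3]
grip_width: 0.104
```

View pics/s24.png

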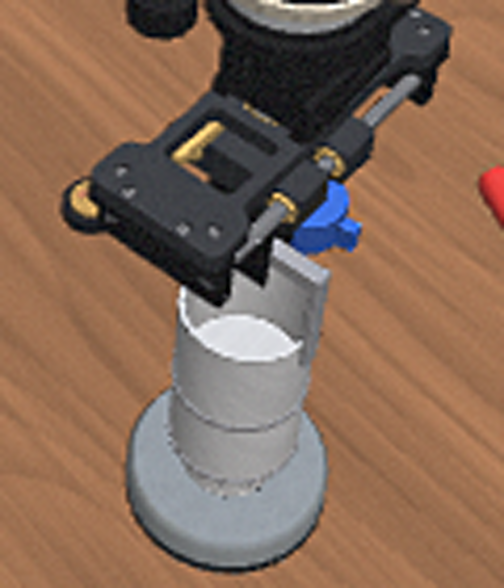

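```bash
python3 -m crank '[[[0,0,0],0],[[0,0,0],0],[[0,0,0],0],[[0,0,0],0],[[0,0,0],0]]' -0.3
python3 -m crank '[[[0,0,-0.5],0],[[0,0,-1.5],0],[[0,0,-3],0],[[0,0,-4.4],0],[[0,0,-4.4],0],[[0,0,-4.4],0]]'
python3 -m crank '[[[0,-1,0],0],[[0,-2,0],0],[[0,-3,0],0],[[0,-3,0],0],[[0,-3,0],0]]'
python3 - <<'E'
from h import *
rows([.623,.19,.3])
s=bot.snapshot("wrist");save(s,"w25.png",crop=(180,100,380,300),f=3)
s=bot.snapshot("scene");save(s,"s25.png",f=1.4)
im=cv2.resize(s["img"][210:330,270:370],None,fx=5,fy=5,interpolation=cv2.INTER_CUBIC)
for z,r in((.06,.036),(.18,.036),(0.,.058)):
  pts=np.array([(proj(s,[.623+r*np.cos(a),.1915+r*np.sin(a),z])-[270,210])*5 for a in np.linspace(0,6.28,60)]).astype(int)
  cv2.polylines(im,[pts],True,(0,0,255),1)
cv2.imwrite("pics/s25c.png",im)
E
```

```text
t: 30.7
ee_pos: [0.6239, 0.1917, 0.1748]
eef_rot: [0.996, 0.09, 0.003, 0.001]
ft_force: [0.3, 0.3, -0.1]
grip_width: 0.348
t: 31.3
ee_pos: [0.623, 0.1919, 0.3074]
eef_rot: [0.996, 0.09, 0.004, 0.001]
ft_force: [-1.1, -0.3, -1.4]
grip_width: 0.35
t: 31.8
ee_pos: [0.6064, 0.2806, 0.3053]
eef_rot: [0.996, 0.09, 0.003, 0.002]
ft_force: [0.8, -0.6, 0.3]
grip_width: 0.35
t 31.8 pos [0.6064 0.2806 0.3053] ang 10.38 F [ 0.8 -0.6  0.3] g 0.35 j6 0.16 -> ROW [-0.    3.07  0.19] turn 0
```

View pics/w25.png

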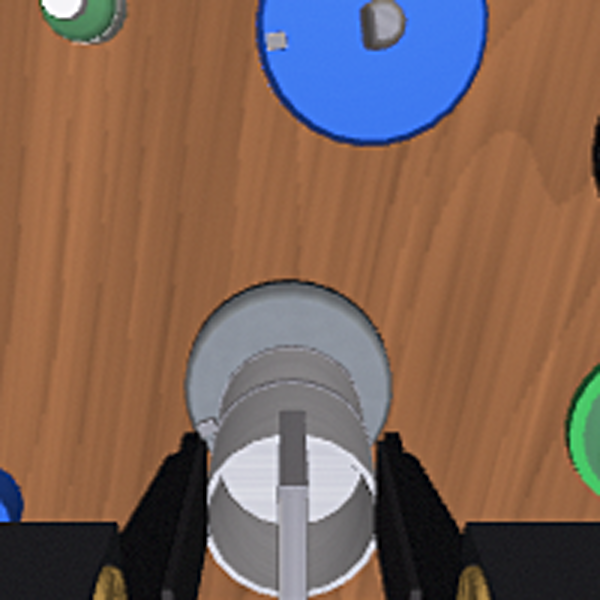

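View pics/s25.png

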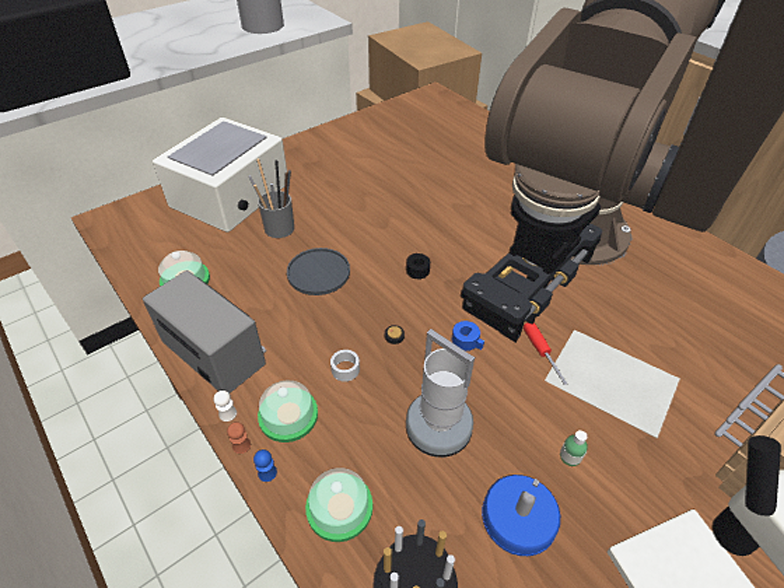

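View pics/s25c.png

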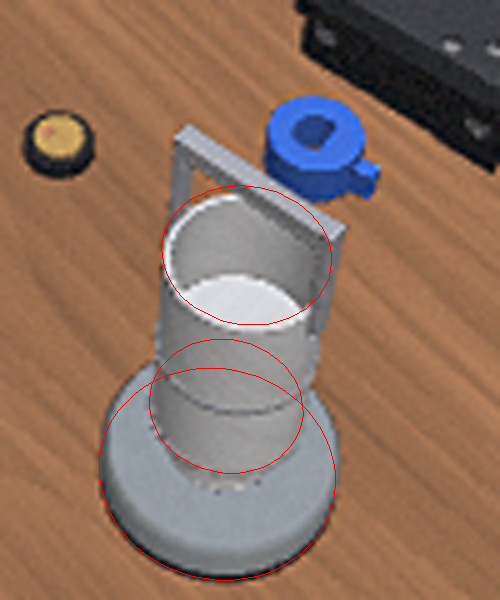

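```bash
python3 -c "
from h import *
print(bot.close_job())"
```

```text
the job is handed in; nothing more can be done
None
```

The canister is back over the post, standing upright and released on top of the D-bore spacer. I handed the job in at about 32 s of the 72 s allowed.

- **Steps done:** I put the canister upright in the tray and turned the spacer about 81° so its lug pointed at the index block. I lowered it over the post without resistance until it met the deck, then put the canister back.
- **Last checks:** In the scene picture the canister fits an upright 72 mm cylinder 60 to 180 mm above the bench, on the stand's axis to about 2 mm (1 pixel). The canister touched down at the expected height, and the tool force read about zero once released. The lug lined up with the block to within about 1°. The other things on the bench look unmoved by eye in the final scene picture.
- **Failed or disagreed:**
  - My first grasp closed on air. The real fingertips sit about 38 mm above the reported TCP, and I corrected for that from then on.
  - One wrist picture after releasing the spacer put the spacer's centre about 5 mm off the other measurements. I took it right after a quick lift with the tool slightly tilted, so I did not use it.

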